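# Fetch the thread tape from behind the jars

## Task

I need the yellow spool of thread-seal tape that stands behind the two jars in the steel storage tray. First move both jars out of the way so that they stand upright on the black side mat, then take the spool out and lay it flat in the middle of the round green job pad, and only then put each jar back upright in the middle of the coaster of its own colour. Do not tip a jar over, and leave the loose brass plug and brass elbow where they are.

Things in the scene. Friction and masses are not known exactly. Their poses are not given: they have to be found in the camera images.
- blue_jar: Closed blue jar with white cap and blank paper label, 52 mm in diameter, 90 mm high, about 0.2 kg; straight-sided (52 mm across) from 5 to 56 mm above its base, where it is held well; cap 47 mm across from 74 to 90 mm. Origin: centre of the underside; z up. Starts upright on the blue coaster, nearer the robot than the spool, 76 mm from the other jar, centre to centre.
- orange_jar: Closed orange jar with white cap and blank paper label, 52 mm in diameter, 90 mm high, about 0.2 kg; straight-sided (52 mm across) from 5 to 56 mm above its base, where it is held well; cap 47 mm across from 74 to 90 mm. Origin: centre of the underside; z up. Starts upright on the orange coaster, nearer the robot than the spool, 76 mm from the other jar, centre to centre.
- tape_spool: Spool of thread-seal tape lying flat: yellow disc with white tape, 53 mm in diameter, 16 mm high (a waist between two 4 mm flanges), 50 g. Origin: centre of the underside; z up. Starts on the tray's floor behind the two jars, some 13 mm from them: too close for a gripper to come down over it.
- blue_coaster: Round blue coaster, 68 mm in diameter, 3 mm thick, lying fixed in the storage tray; its upper side is 6 mm above the counter. Origin: centre of its underside, 3 mm above the counter; z up. The blue jar's home.
- orange_coaster: Round orange coaster, 68 mm in diameter, 3 mm thick, lying fixed in the storage tray; its upper side is 6 mm above the counter. Origin: centre of its underside, 3 mm above the counter; z up. The orange jar's home.
- side_mat: Flat black rubber side mat with a thin grey border line, 130 (x) x 156 (y) x 4 mm, fixed on the counter; both jars fit on it side by side along its y. Origin: centre of the underside; x and y along its sides, z up.
- job_pad: Round green job pad, 80 mm in diameter, 3 mm thick, fixed on the counter just on the robot's side of the side mat. Origin: centre of the underside; z up.
- store_tray: Shallow steel storage tray, 156 (x) x 154 (y) mm, floor 3 mm thick, rim 6 mm thick and 8 mm high all round, fixed on the counter. Origin: centre of the underside; x points away from the robot (towards the spool's side), y along the row of coasters, z up.
- brass_plug: Loose small brass plug with a square head, 27 x 27 x 25 mm, standing on the counter behind the work, below the front edge of an overshelf whose underside is 0.43 m above the counter and which begins at world x = 0.70 m; a bystander. Origin: centre of the underside; z up.
- brass_elbow: Loose brass pipe elbow, 42 x 39 x 29 mm, lying on the counter at the left beside a leaning pipe (fixed; it rises from the counter's front edge away from the robot to 0.37 m); a bystander. The red toolbox at the far right is 0.27 m high. Origin: centre of its extents at the underside; z up.
Things that resemble listed ones, but are neither listed nor needed, are in the scene too. Of the things like the orange_coaster, leave any that is pink; of the rest the larger one is meant.

How it is judged (in metres and radians):
On the way, in this order (a step that is already met when the one before it is completed fails the run):
1. both jars stand upright and released on the side mat, the spool still where it was in the tray (x of blue_jar in the frame of side_mat between -0.052 and 0.052 m and y of blue_jar in the frame of side_mat between -0.065 and 0.065 m and z of blue_jar in the frame of side_mat between -0.002 and 0.01 m and angle between each of blue_jar, orange_jar's own z axis and vertical below 0.1 rad and linear speed of each of blue_jar, orange_jar below 0.03 m/s and contact force between each of blue_jar, orange_jar and the fingers below 0.1 N and x of orange_jar in the frame of side_mat between -0.052 and 0.052 m and y of orange_jar in the frame of side_mat between -0.065 and 0.065 m and z of orange_jar in the frame of side_mat between -0.002 and 0.01 m and distance of tape_spool from where it was at the start of the episode below 0.025 m), for 0.2 s.
2. the spool lies flat and released in the middle of the green job pad (within 12 mm), both jars still on the side mat (horizontal distance between tape_spool and job_pad below 0.012 m and angle between each of tape_spool, blue_jar, orange_jar's own z axis and vertical below 0.1 rad and z of tape_spool in the frame of job_pad between -0.002 and 0.009 m and linear speed of each of tape_spool, blue_jar, orange_jar below 0.03 m/s and contact force between each of tape_spool, blue_jar, orange_jar and the fingers below 0.1 N and x of blue_jar in the frame of side_mat between -0.052 and 0.052 m and y of blue_jar in the frame of side_mat between -0.065 and 0.065 m and z of blue_jar in the frame of side_mat between -0.002 and 0.01 m and x of orange_jar in the frame of side_mat between -0.052 and 0.052 m and y of orange_jar in the frame of side_mat between -0.065 and 0.065 m and z of orange_jar in the frame of side_mat between -0.002 and 0.01 m), for 0.2 s.
At the end, for the whole second after the job is handed in: The spool lies flat with its centre within 12 mm of the green job pad's centre; each jar stands upright with its centre within 11 mm of the centre of the coaster of its own colour; all released and at rest (horizontal distance between tape_spool and job_pad below 0.012 m and angle between each of tape_spool, blue_jar, orange_jar's own z axis and vertical below 0.1 rad and z of tape_spool in the frame of job_pad between -0.002 and 0.009 m and linear speed of each of tape_spool, blue_jar, orange_jar below 0.03 m/s and contact force between each of tape_spool, blue_jar, orange_jar and the fingers below 0.1 N and horizontal distance between blue_jar and blue_coaster below 0.011 m and z of blue_jar in the frame of blue_coaster between -0.002 and 0.009 m and horizontal distance between orange_jar and orange_coaster below 0.011 m and z of orange_jar in the frame of orange_coaster between -0.002 and 0.009 m); the robot touches nothing.
It fails at once if a jar is tipped over (tilted by more than 0.6 rad) (angle between any of blue_jar, orange_jar's own z axis and vertical above 0.6 rad).
It fails at once if the brass plug or the brass elbow is moved by more than 20 mm (distance of any of brass_plug, brass_elbow from where it was at the start of the episode above 0.02 m).
It also fails if it takes over 102 s, if anything falls off the work surface, if the arm or the gripper's body presses on something with over 40 N, if the wrist force passes 120 N, or if a joint passes its speed limit or range.

## Robot

A 6-joint arm with a two-finger parallel gripper is mounted at the origin on a cart in front of the work surface, level with it; the furniture and walls round the work are solid. World frame = base frame: x ahead of the robot, y to its left, z up, the work surface at z = 0. Lengths are in mm, angles in rad, forces in N, time in s.
With the tool pointing down it reaches from about 275 to 750 mm from the base axis. Payload 10.2 kg.
Tool frame: the origin (TCP) lies on the front face of the gripper's body, between the roots of the fingers; the fingertips stand 73 mm ahead of it and the grasp point (between the pads) lies ctrl.grip_depth ahead of it (ctrl.grip_depth is the distance from the TCP to the grasp point, in mm); z points along the fingers, y is the direction in which the jaws open and shut (so a half turn about z gives the same grasp; the last joint's range is limited). The gripper opens to 85 mm and grips with 20 to 120 N. Pads are 22 mm wide; open, the fingers measure 114 mm over their backs; the gripper's body (76 mm by 85 mm) begins 54 mm behind the grasp point. The pads swing forward as they close: fully open they stand 13 mm farther back than shut.
Start: joints at [1.045, 0.313, 1.498, -0, 1.331, -0.223], TCP at [156.565, 501.118, 303.894] pointing down, gripper open.
Joint ranges: [-2.94, 2.94], [-0.97, 2.17], [0.19, 2.56], [-1.23, 4.37], [0.02, 3.11], [-2.88, 2.88]. Speed limits (rad/s): [2.39, 2.39, 3.01, 3.14, 3.14, 3.14].

## Interface

Orientations are given as a unit quaternion [w, x, y, z].
In Python, from rig import readout, capture, ctrl, nets gives the robot as it stands. The module is installed in compiled form; this text tells all that it offers.
- The arm moves only by the tool apply_moves, never from a script. Its argument "targets" is a list of rows, each a list of 4 numbers: the shift along the tool's x, y, z in cm, then the turn about the tool's z in degrees. A call has 1 to 8 rows; each row shifts and turns the commanded pose from where the row before left it, along the tool's axes as they then stand; what a row does not reach is not made up. A row lasts 1/10 s, in which the tool goes at most 50 mm and 8.59 degrees, less where a joint would pass 70% of its speed; a pose out of reach is approached as far as the arm can. A call with a gripper value outside its range is refused whole. "grip" is the finger opening in cm, from 0 to 8.54, set as the call begins (left out, the last holds). The fingers move at their own pace and stop on an object; "force" is the grip in N (left out, the last holds). Time passes only in rows, so rows that do not move let the fingers close. It gives the time, the measured TCP pose, the force and the opening at its end, in the units of the state.
- readout.sense(): the state, without advancing time (a new reading comes with each control period).
- capture(name): name is "scene" or "top" or "wrist"; returns a dict with "img" (480x640x3 uint8, red, green, blue), "fov_y" (degrees; the focal length in pixels is half the picture's height over the tangent of half this angle, whatever the lens; pixels are square), "cx", "cy" (the principal point, pixels), "eye" and "rotation" of the camera in the world. Camera axes: x right, y down, z forward; pixel columns grow to the right and rows downward; lengths in mm; the calibration is good to about 2 mm. A picture is of the moment at which its call begins. There is no depth.
- ctrl.finish_job(): hands the job in, once; it reports no verdict.
Trained networks look in the newest picture that a camera, given by its name, has taken for a name from the list of things; names that differ only in an ending like _2 or _b are one class to them, and where a whole thing is asked for, a point or a joint stands for the part that bears it (a point fixed in the world has none). Each returns a list of dicts, best first, with "score" (0 to 1); they miss things now and then, are a little off and sometimes report something else, mostly with a low value. They report only what shows in the picture. A call takes as long as a camera call. They do not tell look-alikes from the thing itself.
- nets.boxes_of(camera, target): "location" ([column, row] as shares, 0 to 1, of the picture: columns of its width, rows of its height, amid what is visible of it).
The state is a dict: "time_s": time; "joints": joint angles; "dq": joint speeds; "tau": joint torques, N m; "eef_pos": TCP position; "ee_rot": TCP orientation; "force": force on the tool from outside, world axes, zero at the start; "wrist_torque": the same for the moment, N m; "grip_width": opening from 0.0 (shut) to 1.0 (fully open).
Only numpy, scipy, OpenCV 4.12 (cv2) and the standard library are available. Lean on these libraries where they do the work, as an engineer would, in place of code of your own. Each camera call takes 0.05 s, during which the arm holds its last target.

## Working session

There is one attempt and no reset: what is moved stays moved. The work goes in short steps, Python scripts to look and compute and a tool call to move; the robot and the scene stay as the last step left them, time stands still between calls to the robot, and variables do not carry over. Pictures are saved under pics/ and viewed, and the job is handed in when it is done.

Besides the shell and the picture viewer there is one more tool, called after "Call:" by a JSON object that holds its "name" and its "arguments", one argument or row to a line. apply_moves: Moves the arm, as the interface text tells. Its arguments: {"type":"object","properties":{"targets":{"type":"array"},"grip":{"type":"number"},"force":{"type":"number"}},"required":["targets"]}

```bash
mkdir -p pics; ls
python3 - <<'E'
from rig import readout, capture, ctrl, nets
import cv2,numpy as np
s=readout.sense(); print(s); print(ctrl.grip_depth)
for n in ["scene","top"]:
    c=capture(n); cv2.imwrite(f"pics/{n}0.png",c["img"][:,:,::-1])
    print(n,{k:v for k,v in c.items() if k!="img"})
    for t in ["blue_jar","orange_jar","tape_spool","blue_coaster","orange_coaster","side_mat","job_pad","store_tray","brass_plug","brass_elbow"]:
        print(t,[( round(d["score"],2),round(d["location"][0]*640),round(d["location"][1]*480)) for d in nets.boxes_of(n,t)])
E
```

```text
pics
{'time_s': 0.0, 'joints': array([ 1.04460776e+00,  3.13449527e-01,  1.49843838e+00,  3.14375329e-06,
        1.33096547e+00, -2.23393353e-01]), 'dq': array([-6.25598180e-05, -8.85048581e-04,  3.40398043e-04,  2.46271190e-04,
        5.93380517e-04, -5.13247893e-04]), 'tau': array([-2.70780220e-04, -4.12253416e+01, -2.59745872e+01, -1.50854585e-04,
        4.02123987e-03,  2.71203007e-07]), 'eef_pos': array([156.47502691, 500.97216637, 303.33476122]), 'ee_rot': array([-2.32182250e-04,  1.50820238e-01,  9.88561004e-01, -5.86045790e-04]), 'force': array([-0.55078011, -0.03721213,  0.63450829]), 'wrist_torque': array([-0.00986035, -0.02466551,  0.00377095]), 'grip_width': 1.0014816843348202}
53.900000000000006
scene {'fov_y': 48.75312871747139, 'cx': 322.8443603965553, 'cy': 237.313189655538, 'eye': array([  79.47963516, -522.78387561,  579.87954384]), 'rotation': array([-0.41795246,  0.82695058, -0.33328802,  0.17432033])}
blue_jar [(0.57, 361, 296)]
orange_jar [(0.68, 413, 310)]
tape_spool []
blue_coaster [(0.59, 343, 326)]
orange_coaster [(0.81, 282, 337)]
side_mat [(0.74, 306, 267)]
job_pad [(0.85, 240, 297)]
store_tray [(0.94, 384, 316)]
brass_plug [(0.48, 404, 247)]
brass_elbow [(0.58, 189, 240)]
top {'fov_y': 46.00146630331741, 'cx': 315.95387296811595, 'cy': 248.88203719415506, 'eye': array([393.24686968, -17.75536271, 955.04744232]), 'rotation': array([-0.0621646 ,  0.71437373, -0.69407798,  0.06372986])}
blue_jar [(0.93, 406, 273), (0.48, 309, 251)]
orange_jar [(0.55, 452, 276)]
tape_spool [(0.95, 426, 233), (0.57, 433, 284)]
blue_coaster [(0.74, 388, 277), (0.5, 423, 246)]
orange_coaster [(0.87, 433, 281), (0.66, 361, 335), (0.59, 421, 339)]
side_mat [(0.47, 421, 245)]
job_pad [(0.69, 297, 331)]
store_tray [(0.97, 424, 243)]
brass_plug [(0.71, 359, 170), (0.39, 434, 282)]
brass_elbow [(0.56, 195, 310)]
```

View pics/scene0.png

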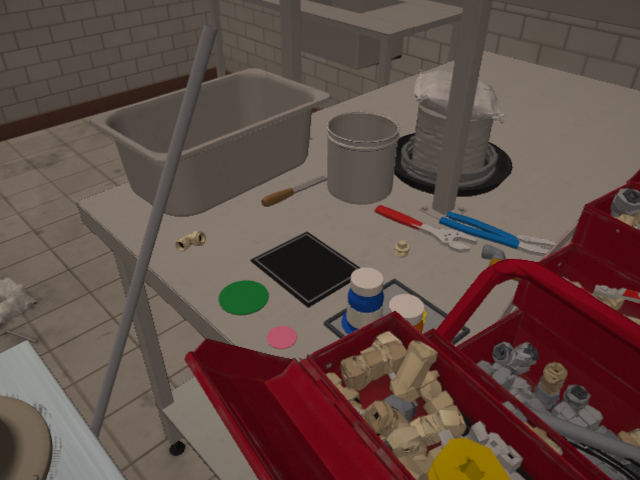

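View pics/top0.png

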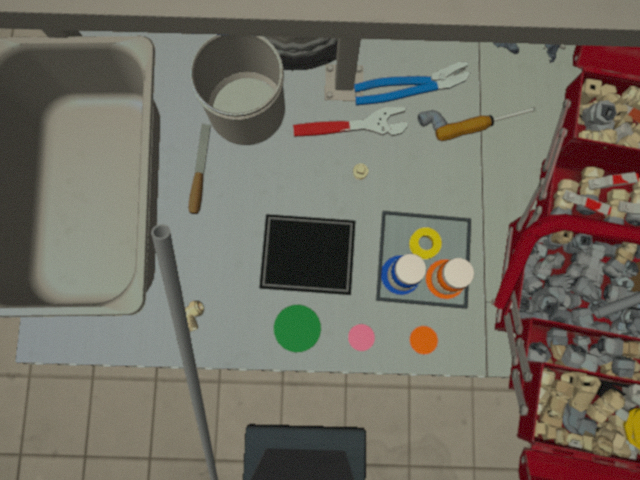

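The top picture shows the tray at (424,259), with the blue jar at (408,267), the orange jar at (458,273) and the spool at (426,242). The mat is at (308,254), the pad at (297,328) and the plug at (360,171). Three things could be the orange coaster: the pink disc at (361,337), which is excluded, the small orange disc at (424,339), and the large orange one under the jar at (448,278). The one under the jar is larger and in the tray, so that's the one I want.

```bash
cat > h.py <<'E'
from rig import readout, capture, ctrl, nets
import cv2,numpy as np
from scipy.spatial.transform import Rotation as R
def rot(q): return R.from_quat([q[1],q[2],q[3],q[0]]).as_matrix()
def px2w(c,u,v,z):
    f=240/np.tan(np.radians(c["fov_y"]/2))
    d=rot(c["rotation"])@np.array([(u-c["cx"])/f,(v-c["cy"])/f,1.])
    e=np.array(c["eye"]); return e+d*(z-e[2])/d[2]
def w2px(c,p):
    f=240/np.tan(np.radians(c["fov_y"]/2))
    q=rot(c["rotation"]).T@(np.array(p,float)-np.array(c["eye"])); return np.array([c["cx"]+f*q[0]/q[2],c["cy"]+f*q[1]/q[2]])
def blobs(mask,mn=60):
    n,l,st,ce=cv2.connectedComponentsWithStats(mask.astype(np.uint8))
    return [(st[i],ce[i],l==i) for i in range(1,n) if st[i][4]>=mn]
E
python3 - <<'E'
from h import *
c=capture("top");im=c["img"]
hsv=cv2.cvtColor(im,cv2.COLOR_RGB2HSV)
cv2.imwrite("pics/topcrop.png",cv2.resize(im[150:370,240:500],None,fx=3,fy=2.7*3/2.7,interpolation=cv2.INTER_CUBIC)[:600,:,::-1])
H,S,V=[hsv[...,i].astype(int) for i in range(3)]
box=np.zeros(H.shape,bool);box[150:370,180:500]=1
M={"green":(H>55)&(H<85)&(S>120),"yellow":(H>22)&(H<35)&(S>130),"orange":(H>4)&(H<18)&(S>150),"blue":(H>105)&(H<125)&(S>130),"white":(S<50)&(V>195),"black":(V<50)}
Z={"green":3,"yellow":19,"orange":6,"blue":6,"white":96,"black":4}
for k,m in M.items():
    for st,ce,mk in blobs(m&box,80):
        cn,_=cv2.findContours(mk.astype(np.uint8),cv2.RETR_EXTERNAL,cv2.CHAIN_APPROX_NONE)
        (u,v),r=cv2.minEnclosingCircle(cn[0])
        print(k,st,ce.round(1),"circ",round(u,1),round(v,1),round(r,1),"w",px2w(c,u,v,Z[k]).round(1),"cent",px2w(c,*ce,Z[k]).round(1))
        if k=="black":
            b=cv2.boxPoints(cv2.minAreaRect(cn[0])); print([px2w(c,*p,4)[:2].round(1) for p in b])
E
```

```text
green [ 274  305   46   47 1679] [296.8 328. ] circ 296.6 328.0 23.3 w [429.7  11.1   3. ] cent [429.7  10.7   3. ]
yellow [409 228  33  31 632] [425.1 242.6] circ 425.0 243.0 16.1 w [ 577.4 -201.    19. ] cent [ 578.  -201.2   19. ]
orange [426 260  36  39 492] [439.4 280.8] circ 445.0 279.0 19.8 w [ 518.9 -237.     6. ] cent [ 515.5 -227.6    6. ]
orange [410 326  28  28 601] [423.3 339.7] circ 423.2 339.8 14.0 w [ 416.3 -199.6    6. ] cent [ 416.5 -199.7    6. ]
blue [381 256  36  39 414] [393.  277.1] circ 399.5 275.2 19.7 w [ 523.1 -160.     6. ] cent [ 519.7 -149.     6. ]
white [397 255  27  27 552] [410.2 268.3] circ 410.3 268.3 13.5 w [ 522.  -163.2   96. ] cent [ 522. -163.   96.]
white [445 260  27  26 493] [458.  272.5] circ 458.3 272.7 13.8 w [ 517.3 -236.7   96. ] cent [ 517.6 -236.4   96. ]
black [260 215  95  79 455] [307.8 257.9] circ 307.3 254.4 56.9 w [554.7  -2.9   4. ] cent [548.6  -3.9   4. ]
[array([495.8,  75.4]), array([622.4,  72.3]), array([615.7, -83. ]), array([489.5, -76.4])]
black [ 265  220   85   69 5116] [307.4 253.9] circ 307.3 254.0 50.8 w [555.4  -3.    4. ] cent [555.5  -3.2   4. ]
[array([503.7,  67.4]), array([614.6,  64.4]), array([608.5, -74.6]), array([497.9, -68.9])]
```

View pics/topcrop.png

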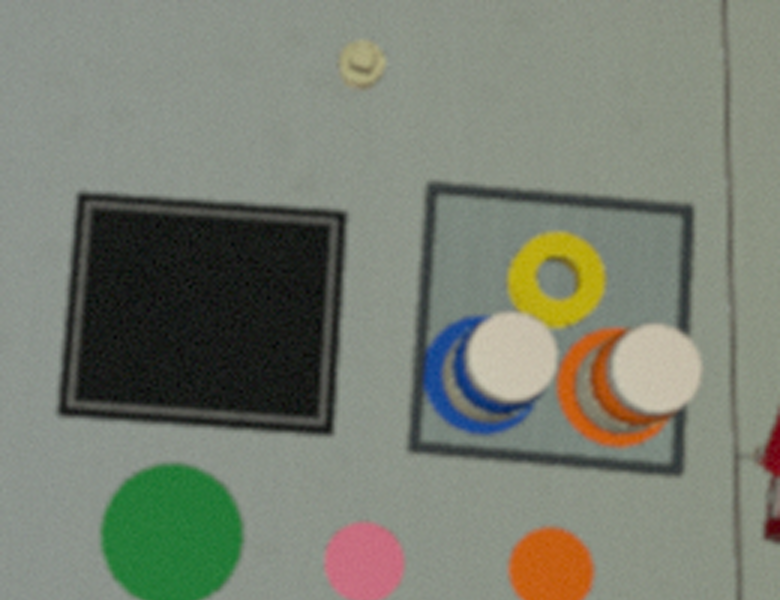

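Run:
```python
from h import *
T=capture("top");S=capture("scene")
for z in (300,350,370,390): print(z,px2w(T,162,232,z).round(0), w2px(S,px2w(T,162,232,z)).round(0))
print("pipe low", [ (z,px2w(T,213,475,z).round(0)) for z in (0,100)])
for n,uv in dict(plug=(360,171),elbow=(195,313)).items(): print(n,px2w(T,*uv,15).round(0))
w=capture("wrist"); cv2.imwrite("pics/w0.png",w["img"][:,:,::-1]); print(w["eye"],w["rotation"],w["fov_y"])
# undistorted check: known mat corners size & tray corners
for z,pts in ((4,[(266.5,214.5),(355,221),(350.5,294),(260.5,287.5)]),(8,[(383,211),(471,219),(467,307),(377,299.5)])):
    P=np.array([px2w(T,*p,z)[:2] for p in pts]); print(P.round(1).tolist(),np.linalg.norm(P-np.roll(P,-1,0),axis=1).round(1),P.mean(0).round(1))
```

```text
300 [526. 165. 300.] [218.  75.]
350 [516. 151. 350.] [214.  45.]
370 [512. 145. 370.] [212.  32.]
390 [508. 140. 390.] [210.  18.]
pipe low [(0, array([193., 137.,   0.])), (100, array([214., 121., 100.]))]
plug [702. -90.  15.]
elbow [449. 179.  15.]
[ 85.25062219 523.07077546 373.7949631 ] [0.11946577 0.79694456 0.58567823 0.08711085] 64.85613281967798
[[622.5, 69.7], [615.5, -83.4], [489.1, -77.8], [495.7, 74.3]] [153.2 126.5 152.2 126.8] [555.7  -4.3]
[[633.6, -131.1], [623.9, -282.6], [472.5, -272.8], [480.7, -122.1]] [151.9 151.7 150.9 153.1] [ 552.7 -202.2]
```

View pics/w0.png

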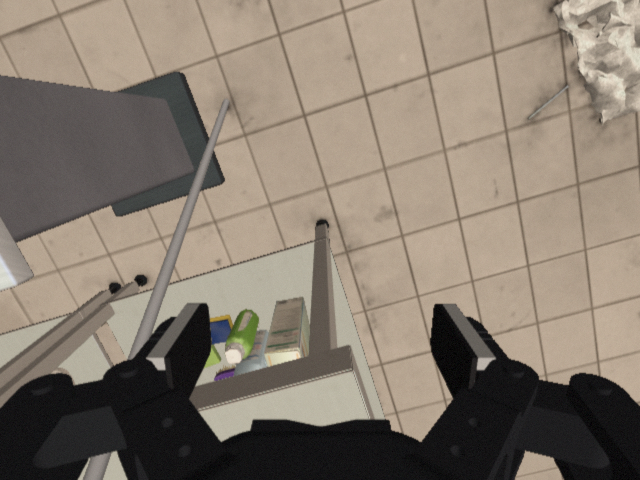

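Call:
{"name": "apply_moves", "arguments": {
  "targets": [
    [0,0,-2.5,8.5],
    [0,0,-2.5,8.5],
    [0,0,-2.5,8.5],
    [0,0,-2.5,8.5],
    [0,0,-2.5,8.5],
    [0,0,-2.5,8.5],
    [0,0,-2.5,8.5],
    [0,0,-2.5,8.5]
  ]
}}

```text
time_s: 2.1
eef_pos: [156.5, 501.0, 505.0]
ee_rot: [-0.0, 0.68, 0.733, 0.0]
force: [-0.1, 0.2, 0.3]
grip_width: 0.999
```

Call:
{"name": "apply_moves", "arguments": {
  "targets": [
    [0,0,0,4.65],
    [0,0,0,0]
  ]
}}

```text
time_s: 2.3
eef_pos: [156.6, 501.1, 504.2]
ee_rot: [-0.0, 0.707, 0.707, 0.0]
force: [-0.3, -0.6, -0.0]
grip_width: 0.998
```

Call:
{"name": "apply_moves", "arguments": {
  "targets": [
    [-4,1.5,0,0],
    [-4,1.5,0,0],
    [-4,1.5,0,0],
    [-4,1.5,0,0],
    [-4,1.5,0,0],
    [-4,1.5,0,0],
    [-4,1.5,0,0],
    [-4,1.5,0,0]
  ]
}}

```text
time_s: 3.1
eef_pos: [276.5, 179.5, 503.5]
ee_rot: [-0.0, 0.706, 0.708, -0.0]
force: [1.0, 1.4, -0.1]
grip_width: 0.998
```

Call:
{"name": "apply_moves", "arguments": {
  "targets": [
    [-4,1.5,0,0],
    [-4,1.5,0,0],
    [-4,1.5,0,0],
    [-4,1.5,0,0],
    [-4,1.5,0,0],
    [-4,1.5,0,0],
    [-4,1.5,0,0],
    [-2,1.5,0,0]
  ]
}}

```text
time_s: 3.9
eef_pos: [396.8, -121.7, 502.9]
ee_rot: [-0.001, 0.707, 0.707, -0.0]
force: [0.1, -0.8, -0.1]
grip_width: 1.002
```

Call:
{"name": "apply_moves", "arguments": {
  "targets": [
    [-4,4,2,0],
    [-4,4,2,0],
    [-4,4,2,0],
    [0,0,2,0],
    [0,0,0,0]
  ]
}}

```text
time_s: 4.4
eef_pos: [496.8, -219.4, 429.9]
ee_rot: [-0.004, 0.707, 0.708, -0.001]
force: [0.3, 1.0, 0.9]
grip_width: 1.0
```

Run:
```python
from h import *
w=capture("wrist"); cv2.imwrite("pics/w1.png",w["img"][:,:,::-1]); print(w["eye"],w["rotation"],readout.sense()["eef_pos"])
```

```text
[ 496.95416324 -145.43194175  500.15202939] [ 1.46022576e-01  9.89275606e-01  9.56032708e-04 -3.20452073e-03] [ 496.42512287 -218.76388928  432.77756195]
```

View pics/w1.png

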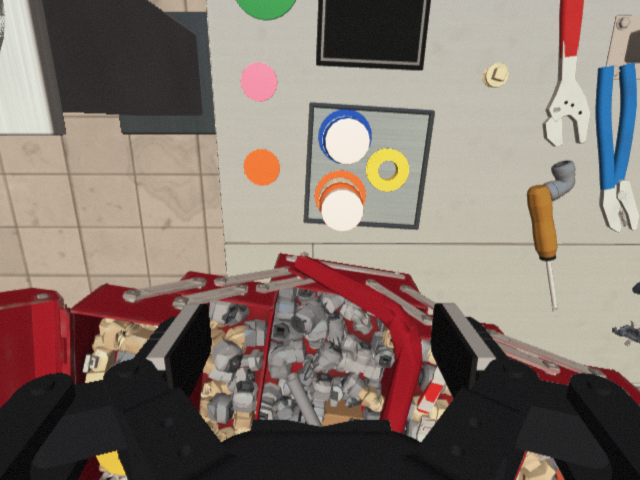

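Run:
```python
from h import *
T=capture("top");w=capture("wrist");im=T["img"]
cv2.imwrite("pics/tb.png",cv2.resize(im[190:400,440:640],None,fx=2.8,fy=2.8)[:,:,::-1])
def tri(a,b):
    (c1,p1),(c2,p2)=a,b
    A=[];B=[]
    for c,p in (a,b):
        e=np.array(c["eye"]);d=px2w(c,*p,0)-e;d/=np.linalg.norm(d);P=np.eye(3)-np.outer(d,d);A.append(P);B.append(P@e)
    A=np.vstack(A);B=np.hstack(B);x=np.linalg.lstsq(A,B,rcond=None)[0];return x.round(0),np.linalg.norm(A@x-B).round(1)
print(tri((T,(500,300)),(w,(298,262))))
# red px in wrist: topmost; top: leftmost
hsv=cv2.cvtColor(im,cv2.COLOR_RGB2HSV);H,S,V=[hsv[...,i].astype(int) for i in range(3)]
m=((H<6)|(H>172))&(S>150)&(V>60);m[:,:480]=0
for r in range(40,480,30):
    x=np.where(m[r])[0]; print(r,x[:1],px2w(T,x[0],r,270).round(0) if len(x) else "",px2w(T,x[0],r,200).round(0) if len(x) else "")
w_=w["img"];hsv=cv2.cvtColor(w_,cv2.COLOR_RGB2HSV);H,S,V=[hsv[...,i].astype(int) for i in range(3)]
# jar/coaster/spool/pad measurement
Z={"green":3,"yellow":19,"orange":6,"blue":6,"white":96}
M={"green":(H>55)&(H<85)&(S>120),"yellow":(H>22)&(H<35)&(S>130),"orange":(H>4)&(H<18)&(S>150),"blue":(H>105)&(H<125)&(S>130),"white":(S<50)&(V>195)}
for k,mk in M.items():
    mk=mk.copy();mk[240:]=0;mk[:,:210]=0;mk[:,450:]=0
    for st,ce,b in blobs(mk,80):
        cn,_=cv2.findContours(b.astype(np.uint8),cv2.RETR_EXTERNAL,cv2.CHAIN_APPROX_NONE)
        (u,v),r=cv2.minEnclosingCircle(cn[0]); e=cv2.fitEllipse(cn[0])
        print(k,st,round(u,1),round(v,1),round(r,1),px2w(w,u,v,Z[k]).round(1), "ell",px2w(w,*e[0],Z[k]).round(1),np.round(e[1],1))
P=np.array([px2w(w,*p,8)[:2] for p in [(310,102),(435,112),(419,230),(304,221)]]);print(P.round(1),np.linalg.norm(P-np.roll(P,-1,0),axis=1))
```

```text
(array([ 473., -285.,  137.]), np.float64(1.5))
40 []  
70 [583] [ 765. -360.  270.] [ 803. -395.  200.]
100 []  
130 []  
160 []  
190 []  
220 []  
250 []  
280 [604] [ 488. -370.  270.] [ 498. -407.  200.]
310 []  
340 []  
370 []  
400 []  
430 []  
460 [573] [ 278. -322.  270.] [ 266. -353.  200.]
green [236   0  57  19 779] 264.0 0.5 28.0 [430.   -9.9   3. ] ell [430.  -17.1   3. ] [18.8 59.6]
yellow [ 364  148   42   42 1107] 384.8 168.1 21.3 [ 577.8 -201.2   19. ] ell [ 577.6 -201.3   19. ] [40.9 41.6]
orange [243 148  35  36 979] 260.2 165.3 18.1 [ 417.3 -199.3    6. ] ell [ 417.  -199.8    6. ] [33.5 35.3]
orange [313 169  50  40 709] 337.8 193.0 25.0 [ 519.  -235.7    6. ] ell [ 518.8 -234.6    6. ] [44.9 46.4]
blue [317 108  52  51 532] 341.8 134.1 26.7 [ 523.  -159.9    6. ] ell [ 525.8 -164.4    6. ] [48.7 53.8]
white [ 324  118   44   45 1534] 344.5 140.0 22.7 [ 521.1 -163.    96. ] ell [ 521.8 -163.    96. ] [42.3 44.3]
white [ 320  188   41   43 1364] 340.3 208.9 21.5 [ 517.9 -236.9   96. ] ell [ 517.5 -236.7   96. ] [40.  41.7]
[[ 482.9 -121.5]
 [ 638.8 -133.1]
 [ 630.7 -286.3]
 [ 473.6 -273.7]] [156.33594818 153.37216258 157.54269626 152.50440985]
```

View pics/tb.png

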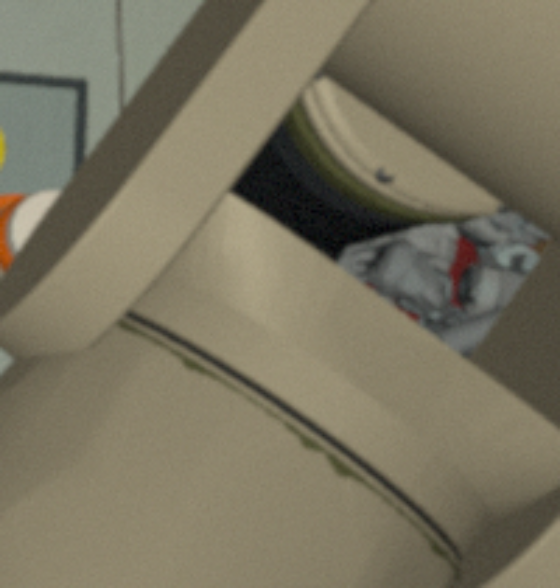

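Run:
```python
from h import *
T=cv2.imread("pics/top0.png");W=cv2.imread("pics/w1.png")
a=cv2.resize(T[140:340,460:640],None,fx=2.9,fy=2.9,interpolation=cv2.INTER_CUBIC);b=cv2.resize(W[220:420,230:470],None,fx=2.9,fy=2.9,interpolation=cv2.INTER_CUBIC)
cv2.imwrite("pics/a.png",a);cv2.imwrite("pics/b.png",b)
```

```text
(no output)
```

View pics/a.png

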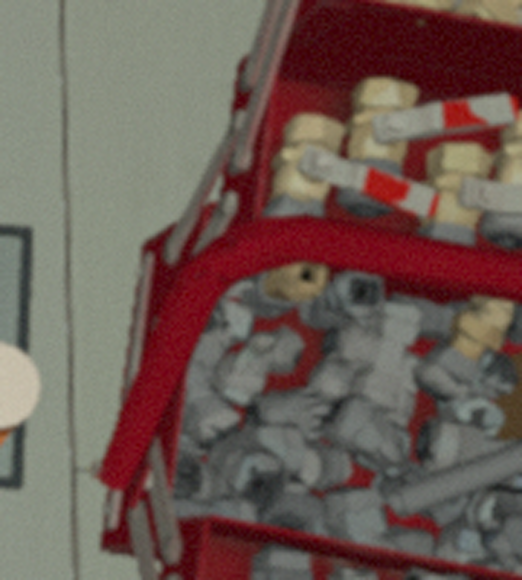

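View pics/b.png

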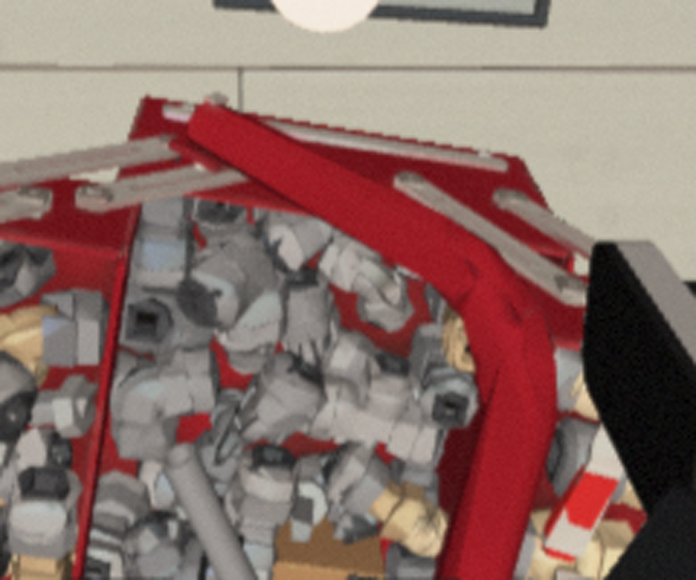

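Run:
```python
from h import *
T=capture("top")
w=dict(fov_y=64.85613281967798,cx=0,cy=0,eye=[496.954,-145.432,500.152],rotation=[0.146022576,.989275606,.000956,-.0032045])
c=capture("wrist");w["cx"],w["cy"]=c["cx"],c["cy"]
def tri(p,q):
    A=[];B=[]
    for c,p in ((T,p),(w,q)):
        e=np.array(c["eye"]);d=px2w(c,*p,0)-e;d/=np.linalg.norm(d);P=np.eye(3)-np.outer(d,d);A.append(P);B.append(P@e)
    A=np.vstack(A);B=np.hstack(B);x=np.linalg.lstsq(A,B,rcond=None)[0];return x.round(0),np.linalg.norm(A@x-B).round(1)
for n,p,q in (("pivot end",(497,304),(297,260)),("bend",(524,228),(409,323)),("cornerL",(495.5,329),(281,253)),("cornerR",(512,223),(407.6,274.5)),("nut",(494,302),(306,254))): print(n,tri(p,q))
```

```text
pivot end (array([ 469., -288.,  115.]), np.float64(0.7))
bend (array([ 552., -272.,  276.]), np.float64(3.6))
cornerL (array([ 438., -323.,   -6.]), np.float64(1.5))
cornerR (array([ 637., -381.,  -72.]), np.float64(2.0))
nut (array([ 477., -299.,   65.]), np.float64(1.3))
```

Call:
{"name": "apply_moves", "arguments": {
  "targets": [
    [4,0,2,0],
    [4,0,2,0],
    [4,0,2,0],
    [2,0,0,0],
    [0,0,0,0]
  ]
}}

```text
time_s: 5.15
eef_pos: [496.2, -76.5, 375.2]
ee_rot: [0.001, 0.706, 0.708, 0.001]
force: [0.2, -0.5, 0.6]
grip_width: 1.0
```

Run:
```python
from h import *
import pickle
w=capture("wrist"); pickle.dump(w,open("w2.pkl","wb"));cv2.imwrite("pics/w2.png",w["img"][:,:,::-1]); print(w["eye"],readout.sense()["eef_pos"])
```

```text
[495.64090697  -2.19075723 445.03858695] [496.42082174 -78.03226368 375.26161386]
```

View pics/w2.png

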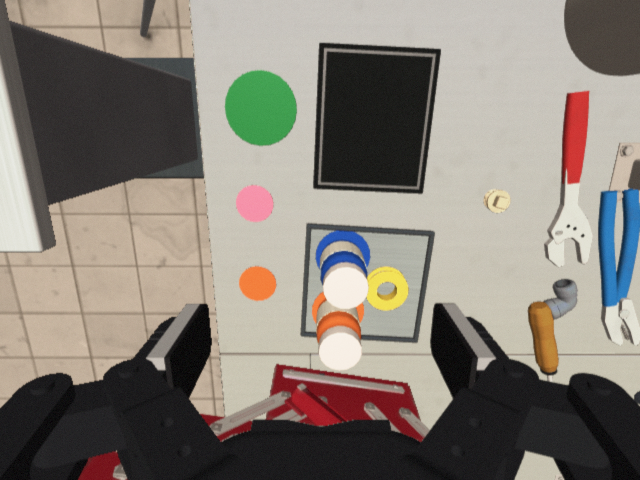

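Run:
```python
from h import *
import pickle
w2=pickle.load(open("w2.pkl","rb"));T=capture("top");im=w2["img"]
cv2.imwrite("pics/c.png",cv2.resize(im[330:450,220:450],None,fx=3.4,fy=3.4,interpolation=cv2.INTER_CUBIC)[:,:,::-1])
w1=dict(w2);w1.update(eye=[496.954,-145.432,500.152],rotation=[0.146022576,.989275606,.000956,-.0032045])
def tri(*ob):
    A=[];B=[]
    for c,p in ob:
        e=np.array(c["eye"]);d=px2w(c,*p,0)-e;d/=np.linalg.norm(d);P=np.eye(3)-np.outer(d,d);A.append(P);B.append(P@e)
    A=np.vstack(A);B=np.hstack(B);x=np.linalg.lstsq(A,B,rcond=None)[0];return x.round(0),np.linalg.norm(A@x-B).round(1)
print(tri((w1,(281,253)),(w2,(278,366))), tri((w1,(407,274.5)),(w2,(407,383))))
print("handle end",tri((w1,(297,260)),(w2,(297,388))))
hsv=cv2.cvtColor(im,cv2.COLOR_RGB2HSV);H,S,V=[hsv[...,i].astype(int) for i in range(3)]
Z={"green":3,"yellow":19,"orange":6,"blue":6,"white":96,"black":4}
M={"green":(H>55)&(H<85)&(S>120),"yellow":(H>22)&(H<35)&(S>130),"orange":(H>4)&(H<18)&(S>150),"blue":(H>105)&(H<125)&(S>130),"white":(S<50)&(V>195),"black":V<45}
for k,mk in M.items():
    mk=mk.copy();mk[375:]=0;mk[:,:215]=0;mk[:,450:]=0
    for st,ce,b in blobs(mk,80):
        cn,_=cv2.findContours(b.astype(np.uint8),cv2.RETR_EXTERNAL,cv2.CHAIN_APPROX_NONE)
        (u,v),r=cv2.minEnclosingCircle(cn[0]); e=cv2.fitEllipse(cn[0])
        print(k,st,round(u,1),round(v,1),round(r,1),px2w(w2,u,v,Z[k]).round(1), "ell",px2w(w2,*e[0],Z[k]).round(1),np.round(e[1],1))
for z,pts in((8,[(305,223.5),(434,231),(417,342),(301,335)]),(4,[(319,42.5),(440,49),(422,192.5),(314,186)])):
    P=np.array([px2w(w2,*p,z)[:2] for p in pts]);print(P.round(1).tolist(),np.linalg.norm(P-np.roll(P,-1,0),axis=1).round(1),P.mean(0).round(1))
```

```text
(array([ 440., -315.,   13.]), np.float64(0.4)) (array([ 617., -351.,    2.]), np.float64(1.1))
handle end (array([ 468., -304.,   71.]), np.float64(2.6))
green [ 226   71   70   74 4081] 260.1 107.6 37.3 [429.4  11.8   3. ] ell [429.7  11.9   3. ] [68.7 73.8]
yellow [ 367  267   41   43 1144] 385.9 287.9 22.1 [ 577.4 -198.3   19. ] ell [ 578.1 -198.7   19. ] [40.6 43.1]
orange [239 267  37  33 955] 257.2 283.0 18.2 [ 417. -198.    6.] ell [ 417. -198.    6.] [32.3 35.8]
orange [312 293  14  29 164] 318.5 307.0 14.4 [ 494.5 -231.4    6. ] ell [ 493.6 -229.1    6. ] [ 9.4 26.4]
orange [356 304   8  18  90] 361.0 312.5 8.6 [ 549.5 -239.2    6. ] ell [ 548.1 -236.7    6. ] [ 6.4 16.9]
orange [317 311  44  31 612] 338.4 332.9 22.2 [ 520.7 -269.2    6. ] ell [ 520.6 -269.2    6. ] [41.  41.9]
blue [316 230  54  37 671] 342.6 255.5 27.0 [ 524.1 -160.8    6. ] ell [ 523.6 -163.3    6. ] [50.  51.3]
blue [321 251  46  31 463] 343.2 273.8 23.0 [ 525.3 -185.1    6. ] ell [ 527.5 -196.5    6. ] [46.4 57.9]
white [  215     0   235   375 45296] 332.0 184.0 218.1 [507. -58.  96.] ell [507.3 -44.8
[... 200 characters left out ...]
 ell [ 520.5 -163.2   96. ] [42.3 51.5]
white [ 221  356   88   19 1309] 264.4 362.0 43.8 [ 436.6 -250.1   96. ] ell [ 426.1 -253.2   96. ] [ 19.3 100.2]
black [ 314   44  126  149 1453] 375.9 117.5 92.4 [558.    1.7   4. ] ell [555.5   3.4   4. ] [132.1 171.6]
black [  321    52   111   134 12857] 375.8 118.4 81.8 [557.9   0.8   4. ] ell [555.8   2.2   4. ] [115.1 153.9]
black [ 431  304   19   71 1070] 442.5 339.0 35.6 [ 659.8 -279.3    4. ] ell [ 657.7 -279.1    4. ] [18.4 72.6]
[[478.1, -119.5], [633.5, -128.4], [624.9, -281.4], [471.5, -271.2]] [155.6 153.2 153.8 151.9] [ 552.  -200.2]
[[494.5, 76.9], [622.7, 71.2], [616.2, -82.4], [488.9, -75.1]] [128.4 153.7 127.5 152.1] [555.6  -2.3]
```

View pics/c.png

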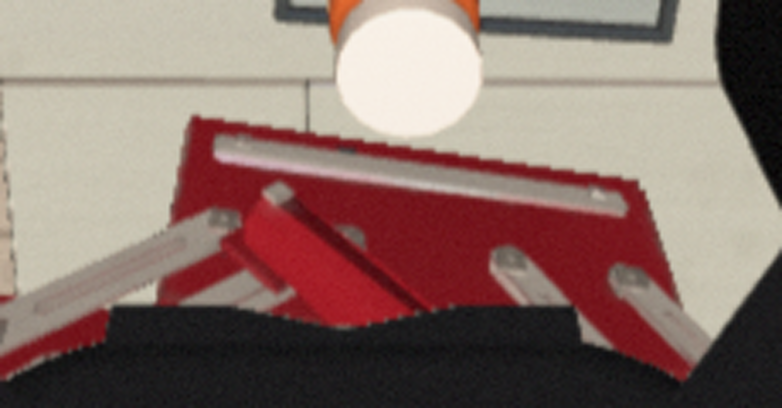

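Run:
```python
from h import *
import pickle
w2=pickle.load(open("w2.pkl","rb"));T=capture("top");S=capture("scene")
w1=dict(w2);w1.update(eye=[496.954,-145.432,500.152],rotation=[0.146022576,.989275606,.000956,-.0032045])
n=np.array([.2,1,0]);
for off in(5,15,25):
  d0=n@np.array([440,-315,0])+off
  for nm,c,p in (("top bend",T,(524,228)),("w1 bend",w1,(409,323)),("top end",T,(497,304)),("w1 end",w1,(297,260)),("w2 end",w2,(297,388)),("scene end",S,(447,333)),("scene bend",S,(497,268))):
    e=np.array(c["eye"]);d=px2w(c,*p,0)-e;t=(d0-n@e)/(n@d);print(off,nm,(e+t*d).round(0))
im=cv2.imread("pics/scene0.png");cv2.imwrite("pics/s.png",cv2.resize(im[230:430,330:600],None,fx=2.9,fy=2.9,interpolation=cv2.INTER_CUBIC))
```

```text
5 top bend [ 590. -340.   97.]
5 w1 bend [ 584. -339.  159.]
5 top end [ 477. -317.   26.]
5 w1 end [ 464. -315.   42.]
5 w2 end [ 468. -316.   56.]
5 scene end [ 483. -319.  132.]
5 scene bend [ 545. -331.  201.]
15 top bend [ 583. -329.  127.]
15 w1 bend [ 579. -328.  178.]
15 top end [ 474. -307.   59.]
15 w1 end [ 466. -305.   68.]
15 w2 end [ 469. -306.   68.]
15 scene end [ 498. -312.  116.]
15 scene bend [ 561. -324.  188.]
25 top bend [ 576. -317.  157.]
25 w1 bend [ 574. -317.  198.]
25 top end [ 471. -296.   92.]
25 w1 end [ 467. -295.   94.]
25 w2 end [ 470. -296.   80.]
25 scene end [ 512. -304.  101.]
25 scene bend [ 578. -318.  175.]
```

View pics/s.png

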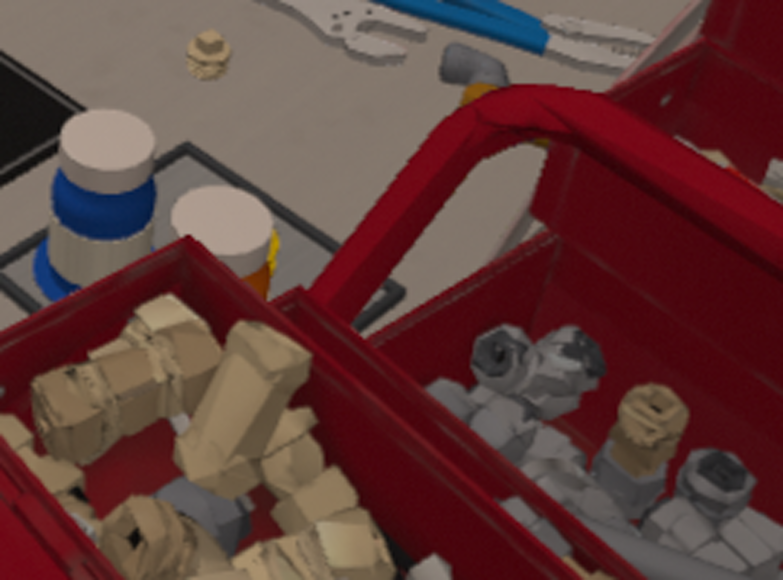

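Call:
{"name": "apply_moves", "arguments": {
  "targets": [
    [-2.1,0.6,3.5,0],
    [-2.1,0.6,3.5,0],
    [-2.1,0.6,3.5,0],
    [-2.1,0.7,3.5,0],
    [0,0,0,0]
  ],
  "grip": 7.0
}}

```text
time_s: 5.85
eef_pos: [520.4, -165.3, 229.6]
ee_rot: [-0.003, 0.708, 0.706, -0.001]
force: [0.3, -0.3, 1.2]
grip_width: 0.82
```

Run:
```python
from h import *
w=capture("wrist"); cv2.imwrite("pics/w3.png",w["img"][:,:,::-1]); s=readout.sense();print(w["eye"],s["eef_pos"],s["joints"],ctrl.grip_depth)
for p in [(521.5,-162,96),(517.5,-236.8,96)]: print(w2px(w,p))
```

```text
[521.05458167 -91.21165774 299.77441498] [ 521.04893325 -164.30297028  232.47914539] [-5.19958721e-01  4.25076337e-01  1.53222788e+00 -4.97943135e-05
  1.18786663e+00 -5.17293939e-01] 53.900000000000006
[324.31082892 252.17739144]
[318.1002224  364.77068108]
```

View pics/w3.png

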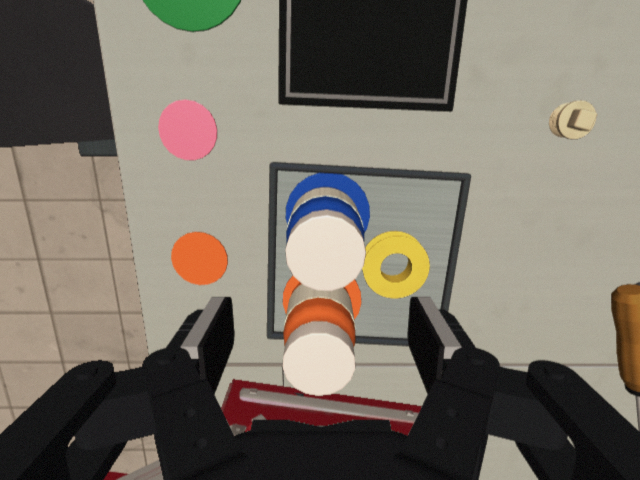

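Call:
{"name": "apply_moves", "arguments": {
  "targets": [
    [0.2,0.1,3,0],
    [0,0,3,0],
    [0,0,2.5,0],
    [0,0,2,0],
    [0,0,1.2,0],
    [0,0,0.8,0],
    [0,0,0.2,0],
    [0,0,0,0]
  ]
}}

```text
time_s: 6.7
eef_pos: [522.9, -161.0, 107.7]
ee_rot: [0.001, 0.707, 0.707, 0.0]
force: [0.6, -0.5, 0.8]
grip_width: 0.823
```

Call:
{"name": "apply_moves", "arguments": {
  "targets": [
    [0,0,0,0],
    [0,0,0,0],
    [0,0,0,0],
    [0,0,0,0],
    [0,0,0,0],
    [0,0,0,0]
  ],
  "grip": 4.6,
  "force": 35
}}

```text
time_s: 7.3
eef_pos: [522.8, -161.1, 108.0]
ee_rot: [0.001, 0.707, 0.707, 0.0]
force: [-2.7, 0.6, 4.9]
grip_width: 0.595
```

Call:
{"name": "apply_moves", "arguments": {
  "targets": [
    [0,0,-0.5,0],
    [0,0,-1.5,0],
    [0,0,-2,0],
    [0,0,-2,0],
    [1,0.2,-1,0],
    [2,0.4,0,0],
    [3,0.5,0,0],
    [3,0.5,0,0]
  ]
}}

```text
time_s: 8.1
eef_pos: [538.5, -69.3, 176.7]
ee_rot: [-0.0, 0.707, 0.707, -0.0]
force: [1.2, -0.6, -1.5]
grip_width: 0.592
```

Call:
{"name": "apply_moves", "arguments": {
  "targets": [
    [3,0.5,0,0],
    [3,0.5,0,0],
    [2.5,0.4,0,0],
    [1.5,0.3,0,0],
    [0.7,0.1,0,0],
    [0,0,0,0],
    [0,0,0,0]
  ]
}}

```text
time_s: 8.8
eef_pos: [556.5, 35.4, 176.8]
ee_rot: [-0.0, 0.707, 0.707, -0.0]
force: [0.3, -0.2, -1.8]
grip_width: 0.598
```

Run:
```python
from h import *
w=capture("wrist"); cv2.imwrite("pics/w4.png",w["img"][:,:,::-1]); s=readout.sense();print(w["eye"],s["eef_pos"],s["force"],s["grip_width"])
```

```text
[556.45193446 109.71163284 246.69768219] [556.53325863  35.23476804 176.83408947] [-0.23272983  0.71124172 -1.27385048] 0.5984463979438132
```

View pics/w4.png

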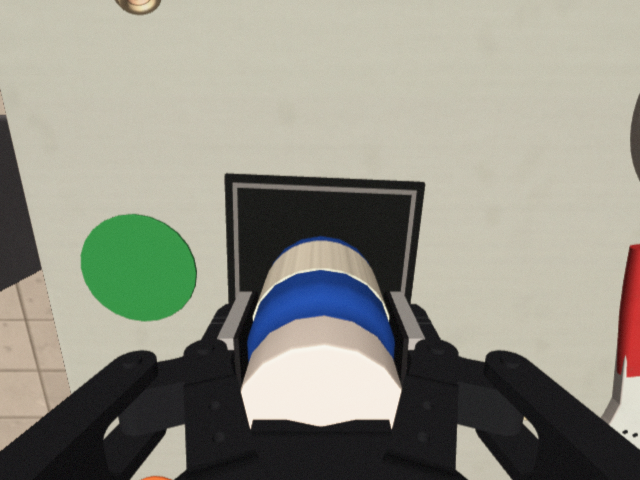

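Call:
{"name": "apply_moves", "arguments": {
  "targets": [
    [0,0,2,0],
    [0,0,2,0],
    [0,0,1.5,0],
    [0,0,0.8,0],
    [0,0,0.4,0],
    [0,0,0.2,0],
    [0,0,0,0]
  ]
}}

```text
time_s: 9.55
eef_pos: [556.8, 35.9, 108.3]
ee_rot: [0.0, 0.707, 0.707, 0.0]
force: [0.0, 0.8, -2.8]
grip_width: 0.593
```

Call:
{"name": "apply_moves", "arguments": {
  "targets": [
    [0,0,0.15,0],
    [0,0,0.1,0],
    [0,0,0,0]
  ]
}}

```text
time_s: 9.85
eef_pos: [556.8, 36.1, 106.1]
ee_rot: [0.0, 0.707, 0.707, 0.0]
force: [-0.0, -0.1, 4.7]
grip_width: 0.593
```

Call:
{"name": "apply_moves", "arguments": {
  "targets": [
    [0,0,0,0],
    [0,0,0,0],
    [0,0,0,0],
    [0,0,-2,0],
    [0,0,-3,0],
    [0,0,-4,0],
    [0,0,-4,0],
    [-2,-0.3,-2,0]
  ],
  "grip": 7.0
}}

```text
time_s: 10.65
eef_pos: [554.2, 17.2, 259.0]
ee_rot: [0.002, 0.706, 0.708, 0.002]
force: [0.1, -0.6, -0.4]
grip_width: 0.818
```

Call:
{"name": "apply_moves", "arguments": {
  "targets": [
    [-4,-0.6,0,0],
    [-4,-0.6,0,0],
    [-4,-0.6,0,0],
    [-4,-0.5,0,0],
    [-4,-0.6,0,0],
    [-3,-0.4,0,0],
    [-2.3,-0.3,0,0],
    [0,0,0,0]
  ]
}}

```text
time_s: 11.45
eef_pos: [517.0, -239.4, 255.1]
ee_rot: [0.0, 0.708, 0.706, -0.0]
force: [-0.1, 0.2, 0.2]
grip_width: 0.82
```

Run:
```python
from h import *
w=capture("wrist"); cv2.imwrite("pics/w5.png",w["img"][:,:,::-1]); s=readout.sense();print(w["eye"],s["eef_pos"],s["force"],s["grip_width"])
```

```text
[ 517.1248066  -165.02904383  325.00517381] [ 517.27941448 -237.76250867  255.16461427] [0.63414935 0.80850152 0.53329537] 0.8217456703220912
```

View pics/w5.png

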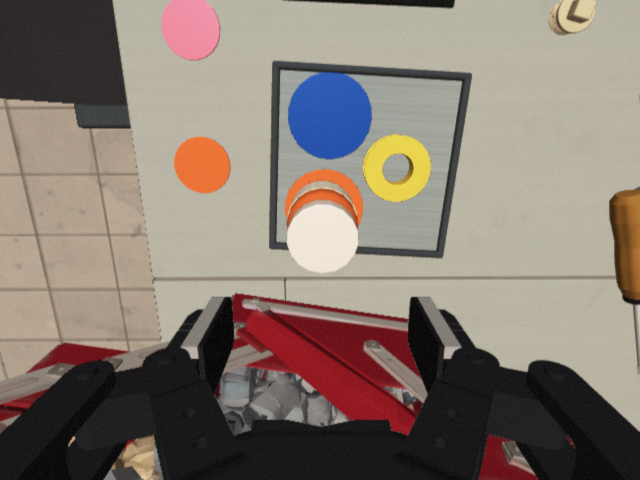

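Run:
```python
from h import *
w=capture("wrist");im=w["img"]
cv2.imwrite("pics/d.png",cv2.resize(im[280:440,200:440],None,fx=3.3,fy=3.3,interpolation=cv2.INTER_CUBIC)[:,:,::-1])
hsv=cv2.cvtColor(im,cv2.COLOR_RGB2HSV);H,S,V=[hsv[...,i].astype(int) for i in range(3)]
Z={"yellow":19,"orange":6,"blue":6,"white":96}
M={"yellow":(H>22)&(H<35)&(S>130),"orange":(H>4)&(H<18)&(S>150),"blue":(H>105)&(H<125)&(S>130),"white":(S<50)&(V>195)}
for k,mk in M.items():
    mk=mk.copy();mk[275:]=0;mk[:,:170]=0;mk[:,460:]=0
    for st,ce,b in blobs(mk,80):
        cn,_=cv2.findContours(b.astype(np.uint8),cv2.RETR_EXTERNAL,cv2.CHAIN_APPROX_NONE)
        (u,v),r=cv2.minEnclosingCircle(cn[0]); e=cv2.fitEllipse(cn[0])
        print(k,st,round(u,1),round(v,1),round(r,1),px2w(w,u,v,Z[k]).round(1), "ell",px2w(w,*e[0],Z[k]).round(1),np.round(e[1],1))
P=np.array([px2w(w,*p,8)[:2] for p in [(273,61.5),(471,72),(443,258),(269,247)]]);print(P.round(1).tolist(),np.linalg.norm(P-np.roll(P,-1,0),axis=1).round(1),P.mean(0).round(1))
```

```text
yellow [ 363  137   67   67 2760] 396.3 169.5 33.9 [ 577.9 -200.6   19. ] ell [ 577.7 -200.8   19. ] [65.3 66.6]
orange [ 174  139   56   56 2414] 201.4 167.0 28.9 [ 417.5 -199.7    6. ] ell [ 417.7 -199.4    6. ] [52.1 57.2]
orange [ 285  172   78   57 1849] 322.4 210.1 39.7 [ 518.6 -236.9    6. ] ell [ 518.5 -238.6    6. ] [68.7 72.8]
blue [ 288   74   83   87 5653] 328.9 116.8 43.6 [ 523.9 -160.1    6. ] ell [ 524.1 -160.3    6. ] [82.  85.9]
white [ 286  206   72   69 3900] 321.7 240.9 35.8 [ 517.7 -236.3   96. ] ell [ 517.7 -236.1   96. ] [68.6 70.6]
[[480.7, -119.5], [633.7, -127.3], [626.2, -280.5], [471.3, -269.7]] [153.2 153.3 155.3 150.6] [ 553.  -199.3]
```

View pics/d.png

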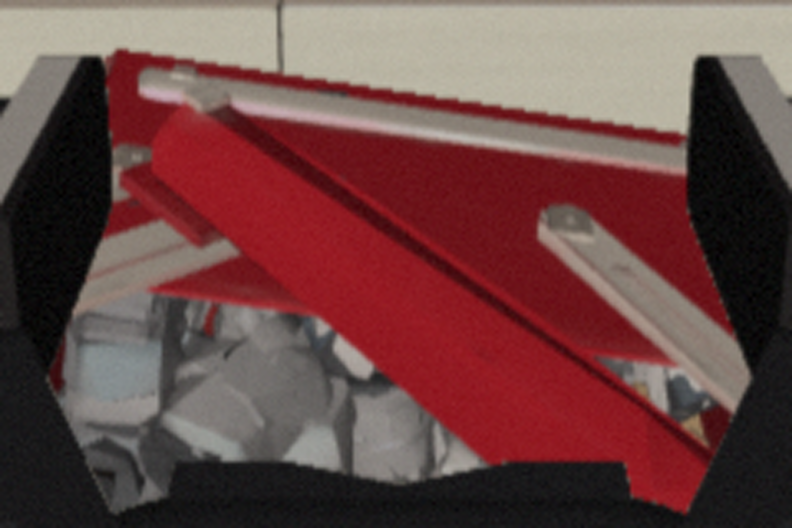

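```bash
cat >> h.py <<'E'
def tri(*ob):
    A=[];B=[]
    for c,p in ob:
        e=np.array(c["eye"]);d=px2w(c,*p,0)-e;d/=np.linalg.norm(d);P=np.eye(3)-np.outer(d,d);A.append(P);B.append(P@e)
    A=np.vstack(A);B=np.hstack(B);x=np.linalg.lstsq(A,B,rcond=None)[0];return x.round(0),np.linalg.norm(A@x-B).round(1)
E
python3 - <<'E'
from h import *
import pickle
w5=capture("wrist");w2=pickle.load(open("w2.pkl","rb"))
w1=dict(w2);w1.update(eye=[496.954,-145.432,500.152],rotation=[0.146022576,.989275606,.000956,-.0032045])
print(tri((w1,(300.7,255.5)),(w2,(299.4,386)),(w5,(265,312))),tri((w1,(300.7,255.5)),(w5,(265,312))))
for y in (-280,-290,-300,-310,-320): # points on handle front edge in w5 on planes y
    for p in ((265,312),(415,418)):
        e=np.array(w5["eye"]);d=px2w(w5,*p,0)-e;t=(y-e[1])/d[1];print(y,p,(e+t*d).round(0),w2px(w1,e+t*d).round(0))
E
```

```text
(array([ 473., -298.,   73.]), np.float64(4.0)) (array([ 472., -303.,   61.]), np.float64(3.5))
-280 (265, 312) [ 481. -280.  106.] [309. 251.]
-280 (415, 418) [ 556. -280.  198.] [391. 285.]
-290 (265, 312) [ 478. -290.   88.] [307. 254.]
-290 (415, 418) [ 560. -290.  187.] [392. 290.]
-300 (265, 312) [ 475. -300.   69.] [305. 256.]
-300 (415, 418) [ 563. -300.  176.] [393. 295.]
-310 (265, 312) [ 472. -310.   51.] [303. 259.]
-310 (415, 418) [ 566. -310.  165.] [394. 300.]
-320 (265, 312) [ 469. -320.   32.] [302. 261.]
-320 (415, 418) [ 570. -320.  154.] [395. 304.]
```

Call:
{"name": "apply_moves", "arguments": {
  "targets": [
    [0.1,0.1,4,0],
    [0,0,3.5,0],
    [0,0,2.5,0],
    [0,0,2,0],
    [0,0,1.3,0],
    [0,0,0.9,0],
    [0,0,0.4,0],
    [0,0,0,0]
  ]
}}

```text
time_s: 12.4
eef_pos: [518.8, -235.7, 109.6]
ee_rot: [0.0, 0.707, 0.707, 0.0]
force: [-0.5, -0.1, 0.6]
grip_width: 0.824
```

Call:
{"name": "apply_moves", "arguments": {
  "targets": [
    [0,0,0,0],
    [0,0,0,0],
    [0,0,0,0],
    [0,0,0,0],
    [0,0,0,0]
  ],
  "grip": 4.6,
  "force": 35
}}

```text
time_s: 12.9
eef_pos: [518.8, -236.1, 110.5]
ee_rot: [0.001, 0.707, 0.707, 0.0]
force: [-1.0, 1.6, 6.2]
grip_width: 0.599
```

Call:
{"name": "apply_moves", "arguments": {
  "targets": [
    [0,0,-0.5,0],
    [0,0,-1.5,0],
    [0,0,-2,0],
    [0,0,-2,0],
    [1,0.2,-1,0],
    [2,0.4,0,0],
    [3,0.5,0,0],
    [3,0.5,0,0]
  ]
}}

```text
time_s: 13.7
eef_pos: [534.5, -144.3, 179.1]
ee_rot: [-0.0, 0.707, 0.707, 0.0]
force: [-0.2, 0.7, -1.6]
grip_width: 0.597
```

Call:
{"name": "apply_moves", "arguments": {
  "targets": [
    [3,0.6,0,0],
    [3,0.6,0,0],
    [2.4,0.4,0,0],
    [1.5,0.3,0,0],
    [0.6,0.1,0,0],
    [0,0,0,0],
    [0,0,0,0]
  ]
}}

```text
time_s: 14.4
eef_pos: [554.5, -41.6, 179.3]
ee_rot: [0.0, 0.707, 0.707, -0.0]
force: [-0.2, 0.2, -1.8]
grip_width: 0.593
```

Run:
```python
from h import *
w=capture("wrist"); cv2.imwrite("pics/w6.png",w["img"][:,:,::-1]); s=readout.sense();print(w["eye"],s["eef_pos"],s["force"],s["grip_width"])
```

```text
[554.43497797  32.68616856 249.20236067] [554.49054643 -41.76722119 179.34263429] [-0.06449343 -0.14360979 -2.28661318] 0.5948352931868685
```

View pics/w6.png

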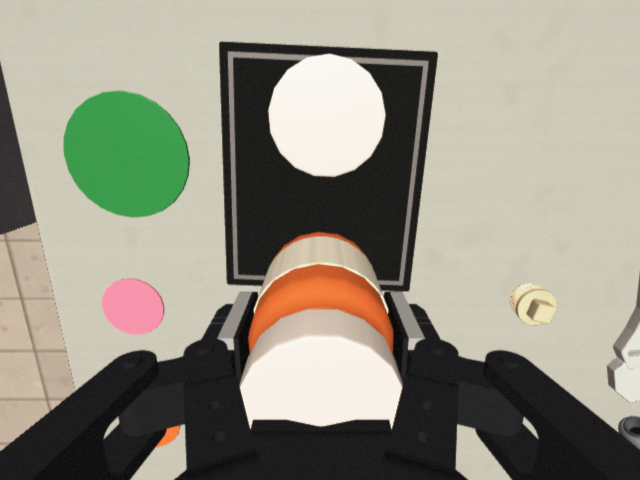

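Call:
{"name": "apply_moves", "arguments": {
  "targets": [
    [0.1,0,2,0],
    [0.1,0,2,0],
    [0,0,1.5,0],
    [0,0,0.8,0],
    [0,0,0.4,0],
    [0,0,0.2,0],
    [0,0,0.15,0],
    [0,0,0,0]
  ]
}}

```text
time_s: 15.25
eef_pos: [554.7, -39.0, 109.3]
ee_rot: [0.0, 0.707, 0.707, 0.0]
force: [0.2, -0.0, -1.6]
grip_width: 0.594
```

Run:
```python
from h import *
w6=capture("wrist");w6.update(eye=[554.435,32.686,249.2])
P=np.array([px2w(w6,*p,4)[:2] for p in [(220,43),(437,52),(410,291),(226,285)]]);print(P.round(1).tolist(),np.linalg.norm(P-np.roll(P,-1,0),axis=1).round(1),P.mean(0).round(1))
print("pad",px2w(w6,126.5,153.5,3),"bluecap",px2w(w6,326.5,115.5,94))
```

```text
[[495.6, 76.5], [623.3, 71.6], [618.0, -82.7], [487.7, -78.0]] [127.8 154.4 130.4 154.7] [556.1  -3.1]
pad [430.65470919  12.99910466   3.        ] bluecap [556.81638181  34.77805047  94.        ]
```

Call:
{"name": "apply_moves", "arguments": {
  "targets": [
    [0,0,0.1,0],
    [0,0,0.1,0],
    [0,0,0,0]
  ]
}}

```text
time_s: 15.6
eef_pos: [554.8, -38.9, 108.4]
ee_rot: [0.001, 0.707, 0.707, 0.0]
force: [-5.5, 0.6, 11.7]
grip_width: 0.592
```

Call:
{"name": "apply_moves", "arguments": {
  "targets": [
    [0,0,0,0],
    [0,0,0,0],
    [0,0,0,0],
    [0,0,-2,0],
    [0,0,-3,0],
    [0,0,-4,0],
    [0,0,-4,0],
    [0,0,-2,0]
  ],
  "grip": 7.0
}}

```text
time_s: 16.4
eef_pos: [555.1, -39.0, 260.4]
ee_rot: [0.002, 0.707, 0.707, 0.001]
force: [-0.1, 0.4, 0.2]
grip_width: 0.818
```

Run:
```python
from h import *
w=capture("top"); cv2.imwrite("pics/t7.png",w["img"][:,:,::-1]); s=readout.sense();print(s["eef_pos"],s["force"],s["grip_width"])
w=capture("wrist"); cv2.imwrite("pics/w7.png",w["img"][:,:,::-1])
```

```text
[555.70886095 -39.10019642 262.43964027] [ 0.29748649 -0.62075     1.70831039] 0.818646824765537
```

View pics/w7.png

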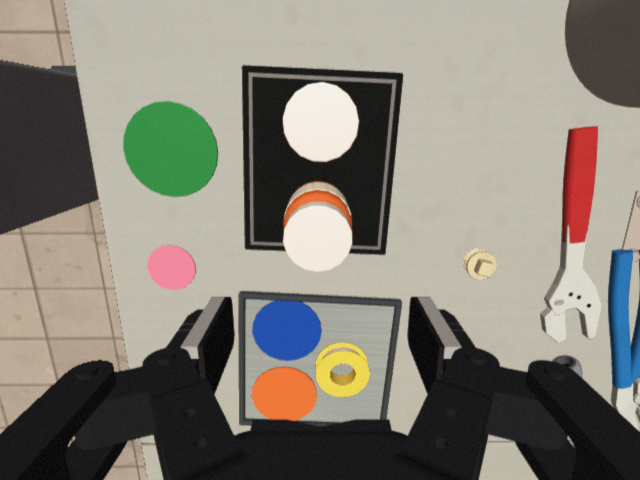

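Both jars are upright on the mat, with caps at (320,121) and (318,236). The spool hasn't moved, at (343,369). Next I'll go over the spool.

Call:
{"name": "apply_moves", "arguments": {
  "targets": [
    [-4,0.5,0,0],
    [-4,0.5,0,0],
    [-4,0.6,0,0],
    [-4,0.6,0,0],
    [0,0,0,8.5],
    [0,0,0,8.5],
    [0,0,0,8.5],
    [0,0,0,8.5]
  ]
}}

```text
time_s: 17.3
eef_pos: [576.3, -198.9, 255.2]
ee_rot: [-0.001, 0.884, 0.467, -0.001]
force: [0.4, -0.3, 0.4]
grip_width: 0.818
```

Call:
{"name": "apply_moves", "arguments": {
  "targets": [
    [0,0,0,8.5],
    [0,0,0,8.5],
    [0,0,0,8.5],
    [0,0,0,8.5],
    [0,0,0,8.5],
    [0,0,0,8.5],
    [0,0,0,5],
    [0,0,0,0]
  ]
}}

```text
time_s: 18.1
eef_pos: [576.4, -198.8, 255.4]
ee_rot: [-0.001, 1.0, -0.0, -0.001]
force: [-0.2, -0.3, -0.1]
grip_width: 0.819
```

```bash
cat >> h.py <<'E'
def meas(w,rows=(0,480),cols=(0,640),Z={"green":3,"yellow":19,"orange":6,"blue":6,"white":96},mn=200):
    im=w["img"];hsv=cv2.cvtColor(im,cv2.COLOR_RGB2HSV);H,S,V=[hsv[...,i].astype(int) for i in range(3)]
    M={"green":(H>55)&(H<85)&(S>120),"yellow":(H>22)&(H<35)&(S>130),"orange":(H>4)&(H<18)&(S>150),"blue":(H>105)&(H<125)&(S>130),"white":(S<50)&(V>205)}
    box=np.zeros(H.shape,bool);box[rows[0]:rows[1],cols[0]:cols[1]]=1
    for k in Z:
        for st,ce,b in blobs(M[k]&box,mn):
            cn,_=cv2.findContours(b.astype(np.uint8),cv2.RETR_EXTERNAL,cv2.CHAIN_APPROX_NONE)
            if len(cn[0])<8: continue
            (u,v),r=cv2.minEnclosingCircle(cn[0]); e=cv2.fitEllipse(cn[0])
            print(k,st,round(u,1),round(v,1),round(r,1),px2w(w,u,v,Z[k]).round(1), "ell",px2w(w,*e[0],Z[k]).round(1),np.round(e[1],1))
E
python3 - <<'E'
from h import *
w=capture("wrist"); cv2.imwrite("pics/w8.png",w["img"][:,:,::-1]); s=readout.sense();print(w["eye"],s["eef_pos"],s["ee_rot"],s["joints"])
meas(w,rows=(0,330),cols=(150,480))
E
```

```text
[ 650.93158238 -199.18431999  325.20571979] [ 576.39727654 -198.77911687  255.654774  ] [-4.55324395e-04  9.99998998e-01  1.06118333e-03 -8.19048903e-04] [-5.24004879e-01  5.37635140e-01  1.29328882e+00 -3.42906706e-05
  1.31254261e+00  1.04467787e+00]
yellow [ 293  178   63   64 2495] 323.8 209.6 32.0 [ 580.5 -201.8   19. ] ell [ 580.4 -201.9   19. ] [62.1 63.2]
orange [ 326  237   74   68 3953] 362.5 271.5 36.9 [ 519.8 -237.2    6. ] ell [ 520.8 -237.1    6. ] [67.2 73. ]
blue [ 243  232   74   69 3972] 279.0 265.0 37.1 [ 526.2 -161.4    6. ] ell [ 525.6 -161.4    6. ] [67.5 73. ]
white [155  46  32  22 212] 170.5 53.5 17.2 [ 686.5 -116.4   96. ] ell [ 686.3 -116.2   96. ] [20.7 30.3]
```

View pics/w8.png

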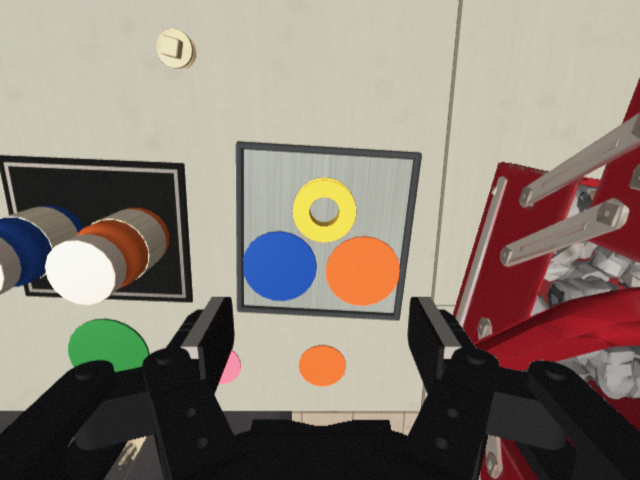

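Call:
{"name": "apply_moves", "arguments": {
  "targets": [
    [0.3,0.2,4,0],
    [0,0,4,0],
    [0,0,3.5,0],
    [0,0,2.5,0],
    [0,0,1.5,0],
    [0,0,0.8,0],
    [0,0,0.4,0],
    [0,0,0,0]
  ],
  "grip": 6.8
}}

```text
time_s: 18.95
eef_pos: [579.9, -201.0, 90.4]
ee_rot: [0.0, 1.0, 0.0, 0.0]
force: [0.5, 0.6, 0.3]
grip_width: 0.799
```

Run:
```python
from h import *
w=capture("wrist"); cv2.imwrite("pics/w9.png",w["img"][:,:,::-1]); s=readout.sense();print(w["eye"],s["eef_pos"],s["ee_rot"],s["force"])
meas(w,rows=(0,480),cols=(150,480),Z={"yellow":19})
```

```text
[ 654.21822342 -201.22510354  160.32154723] [ 579.95085972 -201.06108679   90.77237002] [3.69956591e-04 9.99999709e-01 1.89415205e-04 6.39425708e-04] [ 1.49426901 -0.68089441  0.05327682]
yellow [ 259  241  126  125 9787] 321.4 304.2 63.9 [ 582.1 -201.8   19. ] ell [ 582.4 -201.7   19. ] [124.2 124.9]
```

View pics/w9.png

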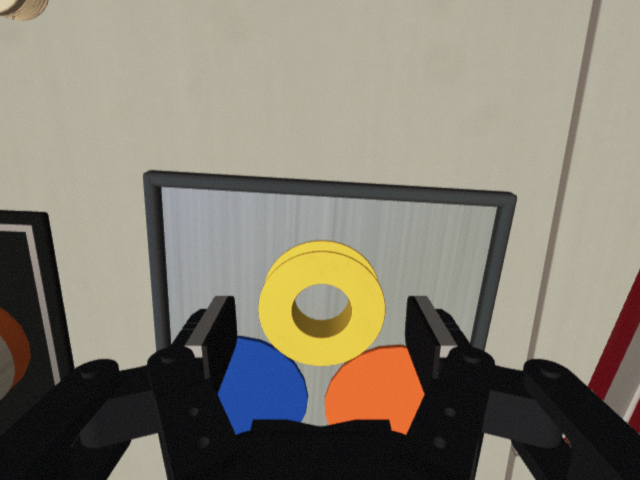

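Call:
{"name": "apply_moves", "arguments": {
  "targets": [
    [0,0,0.6,0],
    [0,0,0.4,0],
    [0,0,0.2,0],
    [0,0,0,0]
  ]
}}

```text
time_s: 19.4
eef_pos: [579.5, -200.8, 77.6]
ee_rot: [-0.0, 1.0, -0.0, -0.0]
force: [0.4, -0.4, -0.5]
grip_width: 0.796
```

Call:
{"name": "apply_moves", "arguments": {
  "targets": [
    [0,0,0,0],
    [0,0,0,0],
    [0,0,0,0],
    [0,0,0,0],
    [0,0,0,0]
  ],
  "grip": 4.6,
  "force": 25
}}

```text
time_s: 19.9
eef_pos: [579.7, -201.0, 78.5]
ee_rot: [0.0, 1.0, 0.0, 0.0]
force: [-1.0, -0.2, 5.4]
grip_width: 0.565
```

Run:
```python
from h import *
w=capture("wrist"); cv2.imwrite("pics/w10.png",w["img"][:,:,::-1]); s=readout.sense();print(w["eye"],s["eef_pos"],s["ee_rot"],s["force"])
```

```text
[ 654.12603763 -201.23645454  148.37289399] [ 579.72175343 -200.97775905   78.43063873] [1.93913926e-04 9.99999944e-01 2.67812499e-05 2.71238952e-04] [-2.04353076  0.80618126  5.82260987]
```

View pics/w10.png

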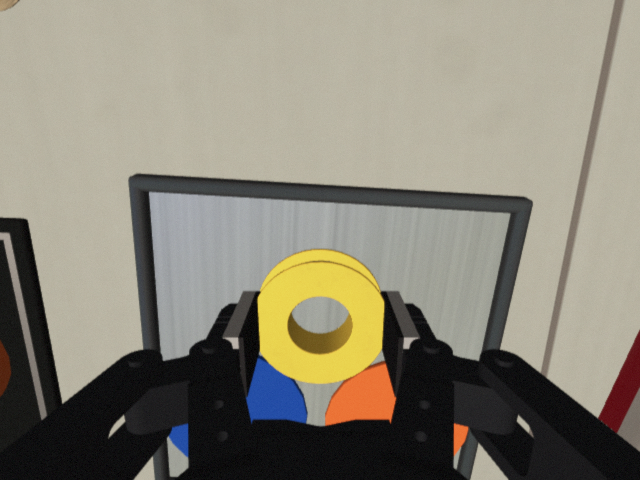

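Call:
{"name": "apply_moves", "arguments": {
  "targets": [
    [0,0,-0.5,0],
    [0,0,-1,0],
    [0,0,-2,0],
    [0,0,-2,0],
    [0,0,-1.5,0],
    [0,0,0,0]
  ]
}}

```text
time_s: 20.55
eef_pos: [580.3, -201.2, 150.3]
ee_rot: [0.001, 1.0, 0.0, 0.002]
force: [0.1, -0.3, -0.5]
grip_width: 0.561
```

Run:
```python
from h import *
w=capture("wrist"); cv2.imwrite("pics/w11.png",w["img"][:,:,::-1]); s=readout.sense();print(w["eye"],s["eef_pos"],s["ee_rot"],s["force"],s["grip_width"])
```

```text
[ 654.49136536 -201.36494256  220.48985728] [ 579.77955247 -200.97489516  148.67736275] [4.14932748e-04 9.99999659e-01 1.84861588e-05 7.13435060e-04] [ 0.23823604 -0.41812852 -0.75024194] 0.5583503735700843
```

View pics/w11.png

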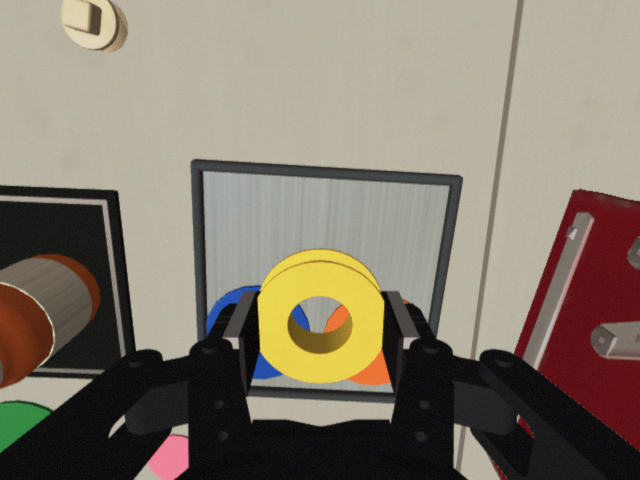

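Call:
{"name": "apply_moves", "arguments": {
  "targets": [
    [-1,-1.4,0,0],
    [-2,-2.8,0,0],
    [-2,-2.8,0,0],
    [-2,-2.8,0,0],
    [-2,-2.8,0,0],
    [-2,-2.8,0,0],
    [-2,-2.8,0,0],
    [-1.3,-2,0,0]
  ]
}}

```text
time_s: 21.4
eef_pos: [434.7, 2.7, 147.0]
ee_rot: [-0.0, 1.0, 0.0, -0.001]
force: [0.9, -0.5, -0.3]
grip_width: 0.56
```

Call:
{"name": "apply_moves", "arguments": {
  "targets": [
    [-0.6,-1,0,0],
    [0,0,0,0],
    [0,0,0,0]
  ]
}}

```text
time_s: 21.7
eef_pos: [431.2, 10.6, 147.8]
ee_rot: [0.0, 1.0, -0.0, 0.0]
force: [0.6, -0.7, 0.2]
grip_width: 0.563
```

Run:
```python
from h import *
w=capture("wrist"); cv2.imwrite("pics/w12.png",w["img"][:,:,::-1]); s=readout.sense();print(w["eye"],s["eef_pos"],s["ee_rot"],s["force"],s["grip_width"])
print("spool now",px2w(w,321.5,321,s["eef_pos"][2]-78.4+19))
t=capture("top");cv2.imwrite("pics/t12.png",t["img"][:,:,::-1])
```

```text
[505.60273751  10.28000071 217.71099329] [431.25718767  10.35867176 147.79260059] [ 1.04697165e-04  9.99999927e-01 -3.18317132e-04  1.82271279e-04] [ 0.30863102 -0.18220616 -0.07045127] 0.5616684222345115
spool now [432.39227682   9.80300057  88.39260059]
```

View pics/w12.png

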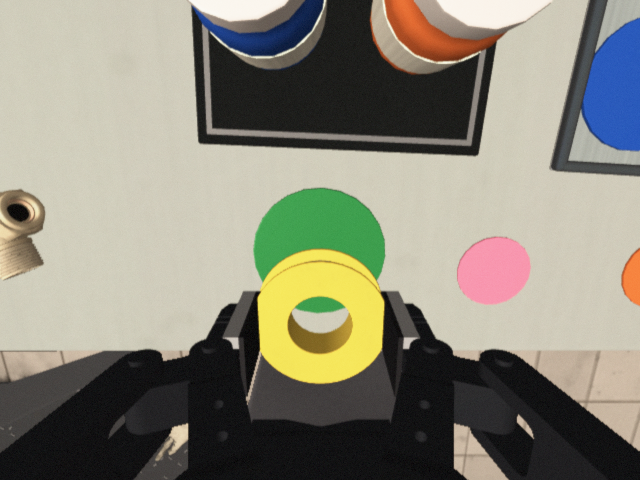

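Run:
```python
from h import *
w=capture("wrist");
im=w["img"];hsv=cv2.cvtColor(im,cv2.COLOR_RGB2HSV);H,S,V=[hsv[...,i].astype(int) for i in range(3)]
m=(H>55)&(H<85)&(S>120)
ys,xs=np.where(m[:250]);
b=[(np.where(m[r])[0].min(),r) for r in range(192,246,3)]+[(np.where(m[r])[0].max(),r) for r in range(192,246,3)]
P=np.array([px2w(w,x+ (0.5 if i>=18 else -.5),r,3)[:2] for i,(x,r) in enumerate(b)])
A=np.c_[2*P,np.ones(len(P))];s=np.linalg.lstsq(A,(P**2).sum(1),rcond=None)[0];print(s[:2],np.sqrt(s[2]+s[:2]@s[:2]))
```

```text
[438.01491678  50.57323445] 57.61704256059285
```

Run:
```python
from h import *
w=capture("wrist");
for p in [(319.5,187.5),(254,247),(385,247),(319.5,249)]: print(p,px2w(w,*p,3).round(1))
```

```text
(319.5, 187.5) [469.5  10.4   3. ]
(254, 247) [433.8  49.7   3. ]
(385, 247) [433.6 -28.7   3. ]
(319.5, 249) [432.4  10.5   3. ]
```

Call:
{"name": "apply_moves", "arguments": {
  "targets": [
    [-0.1,-0.1,2,0],
    [0,0,2,0],
    [0,0,1.5,0],
    [0,0,0.7,0],
    [0,0,0.3,0],
    [0,0,0.2,0],
    [0,0,0,0],
    [0,0,0,0]
  ]
}}

```text
time_s: 22.7
eef_pos: [429.8, 12.1, 81.3]
ee_rot: [0.0, 1.0, 0.0, 0.0]
force: [-0.0, -0.4, -0.0]
grip_width: 0.558
```

Call:
{"name": "apply_moves", "arguments": {
  "targets": [
    [0,0,0.15,0],
    [0,0,0.1,0],
    [0,0,0.05,0],
    [0,0,0,0]
  ]
}}

```text
time_s: 23.1
eef_pos: [429.7, 12.1, 78.4]
ee_rot: [0.0, 1.0, 0.0, 0.0]
force: [-2.5, 0.4, 8.3]
grip_width: 0.563
```

Contact at the expected height, so I'll release and look.

Call:
{"name": "apply_moves", "arguments": {
  "targets": [
    [0,0,0,0],
    [0,0,0,0],
    [0,0,0,0],
    [0,0,-2,0],
    [0,0,-3,0],
    [0,0,-4,0],
    [0,0,-4,0],
    [0,0,-3,0]
  ],
  "grip": 7.0
}}

```text
time_s: 23.9
eef_pos: [429.6, 12.1, 240.2]
ee_rot: [0.0, 1.0, 0.0, 0.001]
force: [-0.2, -0.5, -0.3]
grip_width: 0.821
```

Run:
```python
from h import *
w=capture("wrist"); cv2.imwrite("pics/w13.png",w["img"][:,:,::-1]); s=readout.sense();print(w["eye"],s["eef_pos"],s["time_s"])
meas(w,rows=(0,480),cols=(180,480),Z={"yellow":19,"green":3})
```

```text
[503.9419803   11.88984455 310.25470073] [431.01655555  11.90635278 243.97675066] 23.95
yellow [ 287  185   67   68 2844] 319.9 218.7 33.9 [430.7  12.   19. ] ell [430.6  11.9  19. ] [65.3 67.1]
green [ 275  168   94   92 2989] 321.3 213.5 46.8 [431.1  10.8   3. ] ell [431.3  10.9   3. ] [90.1 92.5]
green [306 207  29  24 526] 320.0 218.0 14.1 [427.3  11.9   3. ] ell [426.9  12.    3. ] [22.8 27.5]
```

View pics/w13.png

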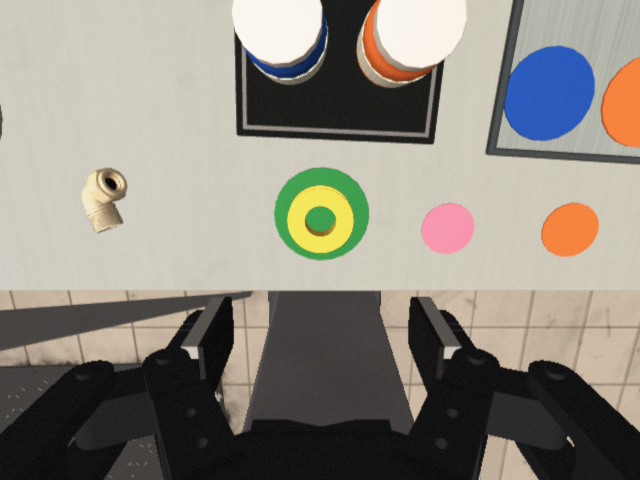

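Call:
{"name": "apply_moves", "arguments": {
  "targets": [
    [3,1.2,0,0],
    [4,1.6,0,0],
    [3.5,1.5,0,0],
    [2,0.8,0,0],
    [0,0,0,-8.5],
    [0,0,0,-8.5],
    [0,0,0,-8.5],
    [0,0,0,-8.5]
  ]
}}

```text
time_s: 24.75
eef_pos: [554.5, -38.9, 237.3]
ee_rot: [-0.0, 0.955, 0.295, -0.0]
force: [-0.1, 0.4, -0.7]
grip_width: 0.819
```

Call:
{"name": "apply_moves", "arguments": {
  "targets": [
    [0,0,0,-8.5],
    [0,0,0,-8.5],
    [0,0,0,-8.5],
    [0,0,0,-8.5],
    [0,0,0,-8.5],
    [0,0,0,-8.5],
    [0,0,0,-5],
    [0,0,0,0]
  ]
}}

```text
time_s: 25.55
eef_pos: [554.5, -38.9, 237.4]
ee_rot: [-0.0, 0.707, 0.707, -0.0]
force: [0.6, 0.5, 0.4]
grip_width: 0.821
```

Run:
```python
from h import *
w=capture("wrist"); cv2.imwrite("pics/w14.png",w["img"][:,:,::-1]); s=readout.sense();print(w["eye"],s["eef_pos"],s["ee_rot"],s["time_s"])
meas(w,rows=(0,450),cols=(200,450),Z={"white":94,"orange":6,"blue":6})
```

```text
[554.35781938  35.42208372 307.33778549] [554.50084879 -38.85883059 237.4940885 ] [-2.58947580e-04  7.07815616e-01  7.06397175e-01 -1.35879482e-04] 25.6
white [ 283   79   85   88 5719] 325.7 122.6 43.7 [556.9  34.7  94. ] ell [556.6  34.7  94. ] [82.7 86.2]
white [ 284  215   76   74 4370] 321.3 251.8 38.0 [554.6 -39.2  94. ] ell [554.5 -39.   94. ] [72.7 74.7]
orange [284 197  76  42 893] 321.5 233.5 37.8 [554.9 -53.8   6. ] ell [554.7 -75.3   6. ] [ 81.9 113.8]
orange [ 251  384   69   42 2146] 284.9 411.5 34.4 [ 519.5 -234.3    6. ] ell [ 520.3 -226.5    6. ] [39.4 74.1]
blue [ 252  314   73   63 3659] 287.9 344.0 36.4 [ 524.3 -159.2    6. ] ell [ 524.1 -159.9    6. ] [62.7 72.3]
```

View pics/w14.png

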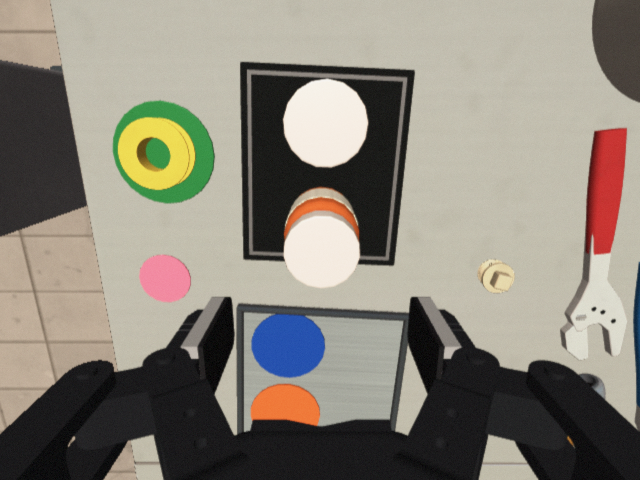

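Call:
{"name": "apply_moves", "arguments": {
  "targets": [
    [0,0,3.5,0],
    [0,0,3,0],
    [0,0,2.5,0],
    [0,0,1.8,0],
    [0,0,1.2,0],
    [0,0,0.7,0],
    [0,0,0.2,0],
    [0,0,0,0]
  ]
}}

```text
time_s: 26.4
eef_pos: [554.8, -38.9, 109.3]
ee_rot: [0.0, 0.707, 0.707, 0.0]
force: [0.2, -1.9, -0.4]
grip_width: 0.817
```

Call:
{"name": "apply_moves", "arguments": {
  "targets": [
    [0,0,0,0],
    [0,0,0,0],
    [0,0,0,0],
    [0,0,0,0],
    [0,0,0,0]
  ],
  "grip": 4.6,
  "force": 35
}}

```text
time_s: 26.9
eef_pos: [554.8, -38.9, 110.0]
ee_rot: [0.001, 0.707, 0.707, 0.0]
force: [-1.8, 0.3, 5.6]
grip_width: 0.594
```

Call:
{"name": "apply_moves", "arguments": {
  "targets": [
    [0,0,-0.5,0],
    [0,0,-1.5,0],
    [0,0,-2,0],
    [0,0,-2,0],
    [-1,-0.2,-1,0],
    [-2,-0.4,0,0],
    [-3,-0.5,0,0],
    [-3,-0.5,0,0]
  ]
}}

```text
time_s: 27.7
eef_pos: [538.0, -130.2, 178.8]
ee_rot: [-0.0, 0.707, 0.707, -0.0]
force: [0.6, 0.5, -1.8]
grip_width: 0.595
```

Call:
{"name": "apply_moves", "arguments": {
  "targets": [
    [-3,-0.5,0,0],
    [-3,-0.5,0,0],
    [-2.4,-0.5,0,0],
    [-1.6,-0.3,0,0],
    [-0.8,-0.1,0,0],
    [0,0,0,0],
    [0,0,0,0]
  ]
}}

```text
time_s: 28.4
eef_pos: [519.7, -236.1, 178.8]
ee_rot: [-0.0, 0.707, 0.707, 0.0]
force: [-0.8, 0.8, -1.8]
grip_width: 0.598
```

Run:
```python
from h import *
w=capture("wrist"); cv2.imwrite("pics/w15.png",w["img"][:,:,::-1]); s=readout.sense();print(w["eye"],s["eef_pos"],s["ee_rot"],s["time_s"],s["force"])
```

```text
[ 519.53650336 -161.87271395  248.72268867] [ 519.76804416 -235.96491811  178.85436403] [-1.70907027e-04  7.06765698e-01  7.07447677e-01  6.54206962e-05] 28.45 [ 0.03115332  0.12753479 -2.22388806]
```

View pics/w15.png

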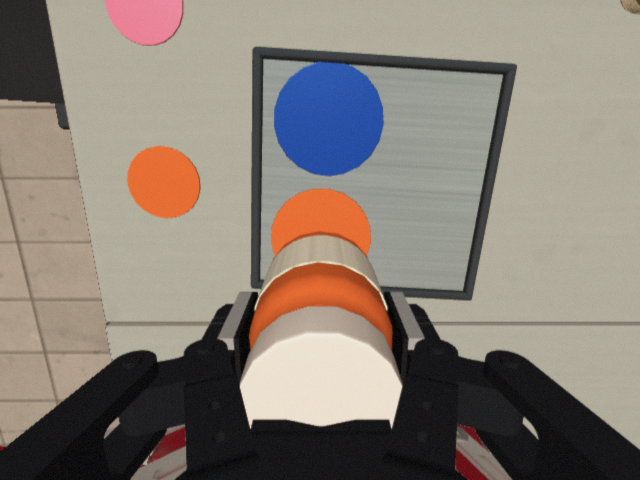

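Held upright over the larger orange coaster, centred at column 321. Lowering.

Call:
{"name": "apply_moves", "arguments": {
  "targets": [
    [-0.1,0,2,0],
    [0,0,2,0],
    [0,0,1.3,0],
    [0,0,0.7,0],
    [0,0,0.4,0],
    [0,0,0.1,0],
    [0,0,0,0],
    [0,0,0,0]
  ]
}}

```text
time_s: 29.25
eef_pos: [519.8, -238.0, 114.5]
ee_rot: [0.001, 0.707, 0.707, 0.0]
force: [0.7, -1.1, -1.9]
grip_width: 0.588
```

Call:
{"name": "apply_moves", "arguments": {
  "targets": [
    [0,0,0.1,0],
    [0,0,0.1,0],
    [0,0,0,0]
  ]
}}

```text
time_s: 29.55
eef_pos: [519.6, -237.9, 112.0]
ee_rot: [0.0, 0.707, 0.707, 0.0]
force: [-0.1, 0.0, -0.3]
grip_width: 0.593
```

Call:
{"name": "apply_moves", "arguments": {
  "targets": [
    [0,0,0.07,0],
    [0,0,0,0]
  ]
}}

```text
time_s: 29.75
eef_pos: [519.7, -237.9, 112.0]
ee_rot: [0.0, 0.707, 0.707, -0.0]
force: [-3.1, 1.6, 5.4]
grip_width: 0.594
```

Call:
{"name": "apply_moves", "arguments": {
  "targets": [
    [0,0,0,0],
    [0,0,0,0],
    [0,0,0,0],
    [0,0,-2,0],
    [0,0,-3,0],
    [0,0,-4,0],
    [0,0,-4,0],
    [2.3,0.3,-1,0]
  ],
  "grip": 7.0
}}

```text
time_s: 30.55
eef_pos: [523.2, -216.8, 255.6]
ee_rot: [0.004, 0.708, 0.706, 0.0]
force: [-0.2, 0.3, -1.1]
grip_width: 0.818
```

Call:
{"name": "apply_moves", "arguments": {
  "targets": [
    [4,0.6,0,0],
    [4,0.6,0,0],
    [4,0.6,0,0],
    [4,0.6,0,0],
    [4,0.5,0,0],
    [3,0.4,0,0],
    [2,0.2,0,0],
    [0,0,0,0]
  ]
}}

```text
time_s: 31.35
eef_pos: [557.5, 37.2, 251.1]
ee_rot: [-0.0, 0.706, 0.708, 0.0]
force: [0.4, 0.0, 0.5]
grip_width: 0.816
```

Run:
```python
from h import *
w=capture("wrist"); cv2.imwrite("pics/w16.png",w["img"][:,:,::-1]); s=readout.sense();print(w["eye"],s["eef_pos"],s["ee_rot"],s["time_s"],s["force"])
meas(w,rows=(0,450),cols=(100,450),Z={"white":94,"yellow":19,"green":3})
```

```text
[557.1730795  111.50639121 321.02512431] [557.53893025  35.78435799 251.09927068] [ 2.71162217e-05  7.06424842e-01  7.07788056e-01 -9.92629019e-05] 31.4 [-0.76235153 -0.03398277 -0.38498782]
white [ 284  213   72   69 3816] 319.4 247.5 35.7 [556.5  35.   94. ] ell [556.5  35.   94. ] [67.4 70.3]
yellow [ 137  210   68   64 2755] 170.5 240.5 34.1 [431.5  15.6  19. ] ell [431.2  14.6  19. ] [62.6 66.9]
green [ 132  196   89   85 2378] 175.5 239.0 46.1 [429.4  12.    3. ] ell [429.9  12.8   3. ] [80.8 91.1]
green [161 232  21  20 329] 171.0 242.0 12.8 [425.1   9.2   3. ] ell [425.2   9.6   3. ] [15.8 24.2]
```

View pics/w16.png

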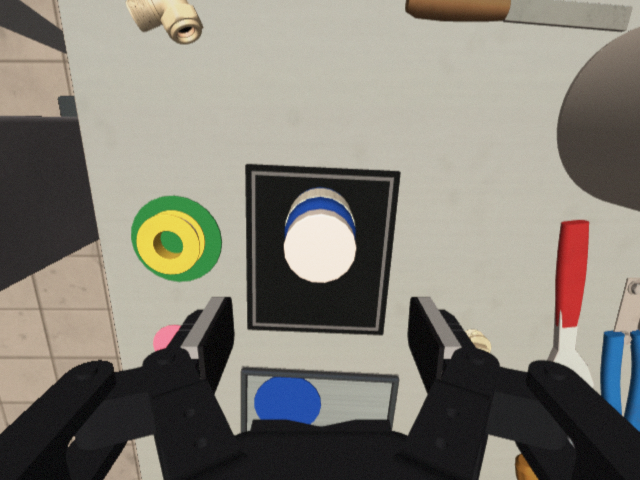

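Aligned over the blue jar, with its cap at (319,247). Descending from 251 to about 109.

Call:
{"name": "apply_moves", "arguments": {
  "targets": [
    [0,0,4,0],
    [0,0,3.5,0],
    [0,0,2.5,0],
    [0,0,2,0],
    [0,0,1.2,0],
    [0,0,0.8,0],
    [0,0,0.2,0],
    [0,0,0,0]
  ]
}}

```text
time_s: 32.2
eef_pos: [557.9, 34.9, 109.7]
ee_rot: [0.0, 0.707, 0.707, 0.0]
force: [-0.1, 0.2, 0.7]
grip_width: 0.816
```

Call:
{"name": "apply_moves", "arguments": {
  "targets": [
    [0,0,0,0],
    [0,0,0,0],
    [0,0,0,0],
    [0,0,0,0],
    [0,0,0,0]
  ],
  "grip": 4.6,
  "force": 35
}}

```text
time_s: 32.7
eef_pos: [557.9, 35.1, 110.3]
ee_rot: [0.001, 0.707, 0.707, 0.0]
force: [-2.0, -0.5, 6.6]
grip_width: 0.599
```

Call:
{"name": "apply_moves", "arguments": {
  "targets": [
    [0,0,-0.5,0],
    [0,0,-1.5,0],
    [0,0,-2,0],
    [0,0,-2,0],
    [-1,-0.2,-1,0],
    [-2,-0.4,0,0],
    [-3,-0.5,0,0],
    [-3,-0.5,0,0]
  ]
}}

```text
time_s: 33.5
eef_pos: [541.0, -56.2, 179.0]
ee_rot: [-0.0, 0.707, 0.707, -0.0]
force: [0.2, 0.0, -2.0]
grip_width: 0.595
```

Call:
{"name": "apply_moves", "arguments": {
  "targets": [
    [-3,-0.5,0,0],
    [-3,-0.5,0,0],
    [-2.3,-0.4,0,0],
    [-1.6,-0.3,0,0],
    [-0.6,0,0,0],
    [0,0,0,0],
    [0,0,0,0]
  ]
}}

```text
time_s: 34.2
eef_pos: [524.7, -159.1, 179.1]
ee_rot: [-0.0, 0.707, 0.707, 0.0]
force: [0.9, 0.5, -2.3]
grip_width: 0.591
```

Run:
```python
from h import *
w=capture("wrist"); cv2.imwrite("pics/w17.png",w["img"][:,:,::-1]); s=readout.sense();print(w["eye"],s["eef_pos"],s["ee_rot"],s["time_s"],s["force"])
```

```text
[524.49483588 -84.85230572 249.02432372] [ 524.70005846 -158.9648526   179.10800269] [-2.05711323e-04  7.06722319e-01  7.07491004e-01  3.99317132e-05] 34.25 [ 0.07137554  0.08631577 -1.7372723 ]
```

View pics/w17.png

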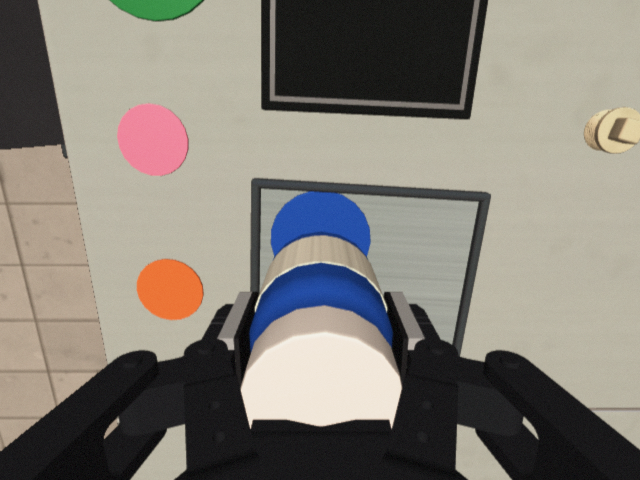

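Call:
{"name": "apply_moves", "arguments": {
  "targets": [
    [-0.1,0,2,0],
    [0,0,2,0],
    [0,0,1.3,0],
    [0,0,0.7,0],
    [0,0,0.4,0],
    [0,0,0.2,0],
    [0,0,0.1,0],
    [0,0,0,0]
  ]
}}

```text
time_s: 35.05
eef_pos: [524.7, -160.9, 112.6]
ee_rot: [0.0, 0.707, 0.707, 0.0]
force: [-0.5, 0.1, -2.3]
grip_width: 0.593
```

Call:
{"name": "apply_moves", "arguments": {
  "targets": [
    [0,0,0.1,0],
    [0,0,0,0]
  ]
}}

```text
time_s: 35.25
eef_pos: [524.8, -161.0, 112.3]
ee_rot: [0.001, 0.707, 0.707, 0.0]
force: [-2.8, 0.8, 5.2]
grip_width: 0.591
```

Call:
{"name": "apply_moves", "arguments": {
  "targets": [
    [0,0,0,0],
    [0,0,0,0],
    [0,0,0,0],
    [0,0,-2,0],
    [0,0,-3,0],
    [0,0,-4,0],
    [0,0,-4,0],
    [1,0,-4,0]
  ],
  "grip": 7.0
}}

```text
time_s: 36.05
eef_pos: [524.4, -151.4, 282.8]
ee_rot: [0.0, 0.707, 0.707, -0.0]
force: [-0.4, -0.9, 0.5]
grip_width: 0.819
```

Call:
{"name": "apply_moves", "arguments": {
  "targets": [
    [4,0,-2,0],
    [4,-1,-2,0],
    [4,-1,0,0],
    [0,0,0,0]
  ]
}}

```text
time_s: 36.45
eef_pos: [503.6, -27.3, 322.1]
ee_rot: [0.0, 0.706, 0.709, 0.001]
force: [-0.4, -0.2, 0.0]
grip_width: 0.82
```

Run:
```python
from h import *
w=capture("wrist"); cv2.imwrite("pics/w18.png",w["img"][:,:,::-1]); s=readout.sense();print(w["eye"],s["eef_pos"],s["time_s"],s["force"])
meas(w,rows=(0,480),cols=(150,450),Z={"white":96,"yellow":19,"green":3,"blue":6,"orange":6})
```

```text
[503.12344859  46.97119153 392.07463699] [504.19139972 -29.17619957 321.69508732] 36.5 [ 0.15144246 -0.0464803   0.05854724]
white [  150     0   300   411 58714] 307.0 189.0 236.4 [492.9  -4.1  96. ] ell [491.7  13.6  96. ] [309.2 431.6]
white [150 286  38  22 309] 168.5 295.0 20.2 [373.2 -96.2  96. ] ell [370.4 -95.9  96. ] [18.4 36.2]
white [326 299  21  18 249] 335.0 308.8 11.5 [ 516.5 -108.9   96. ] ell [ 516.4 -107.5   96. ] [15.5 21.7]
white [ 318  332   51   51 1927] 338.2 360.0 29.9 [ 520.2 -160.7   96. ] ell [ 523.4 -159.7   96. ] [48.2 52.2]
white [360 388  66  23 579] 392.5 401.0 33.7 [ 572.4 -205.6   96. ] ell [ 574.9 -205.9   96. ] [21.3 63.9]
white [314 400  42  26 642] 334.4 420.2 20.7 [ 517.7 -228.    96. ] ell [ 516.7 -220.    96. ] [23.8 40. ]
white [226 414  77  20 540] 264.0 416.5 38.0 [ 450.1 -223.8   96. ] ell [ 448.1 -231.    96. ] [16.7 93.2]
white [359 414  58  20 462] 387.5 415.5 28.5 [ 568.6 -222.4   96. ] ell [ 571.8 -229.8   96. ] [16.5 66.8]
yellow [ 217  131   56   56 2012] 244.1 157.9 28.4 [429.4  12.9  19. ] ell [429.6  12.8  19. ] [54.5 56. ]
green [ 209  118   78   79 2109] 247.5 157.0 40.0 [429.8  12.3   3. ] ell [429.7  12.2   3. ] [74.4 78.9]
green [235 147  21  23 376] 245.0 158.0 11.7 [427.2  11.3   3. ] ell [427.1  11.3   3. ] [19.3 22.9]
blue [309 286  59  42 828] 337.9 311.5 29.2 [ 524.  -159.7    6. ] ell [ 524.2 -163.     6. ] [52.7 54.6]
blue [316 314  50  35 788] 340.1 338.3 25.3 [ 527.2 -194.5    6. ] ell [ 527.2 -192.8    6. ] [44.3 46.7]
orange [230 323  36  35 974] 246.0 340.2 19.3 [ 417.5 -197.4    6. ] ell [ 418.9 -197.3    6. ] [34.5 35.1]
orange [305 350  13  33 223] 313.0 366.0 16.3 [ 495.5 -232.2    6. ] ell [ 493.3 -230.2    6. ] [ 9.6 30. ]
orange [311 380  48  33 884] 334.5 402.2 24.5 [ 521.9 -284.3    6. ] ell [ 521.3 -278.7    6. ] [36.3 47.3]
```

View pics/w18.png

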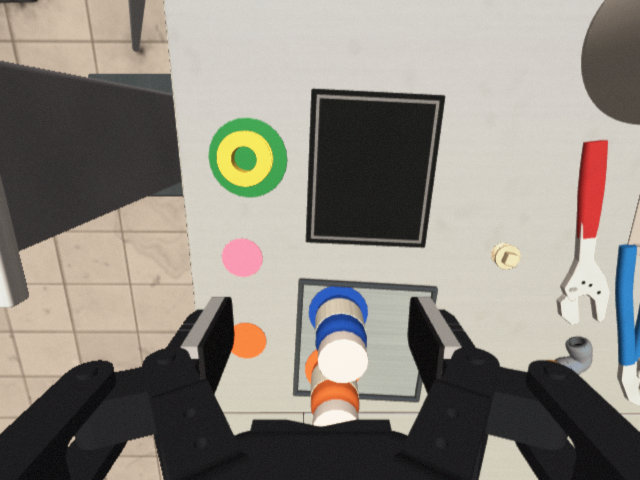

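Run:
```python
from h import *
w=capture("top"); cv2.imwrite("pics/t18.png",w["img"][:,:,::-1])
meas(w,rows=(150,370),cols=(180,490),Z={"white":96,"blue":6,"orange":6,"yellow":19},mn=80)
```

```text
blue [392 278  27  17 167] 405.0 286.0 13.9 [ 505.1 -169.4    6. ] ell [ 504.9 -167.1    6. ] [14.3 23.6]
orange [426 260  37  39 543] 445.0 279.0 19.8 [ 518.9 -237.     6. ] ell [ 516.9 -232.6    6. ] [31.9 38.5]
orange [410 326  28  28 602] 423.2 339.8 14.0 [ 416.3 -199.6    6. ] ell [ 416.5 -199.8    6. ] [26.4 27.3]
```

View pics/t18.png

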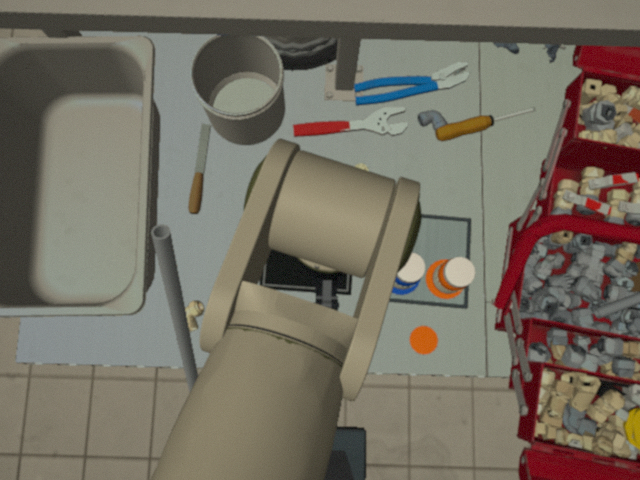

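Run:
```python
from h import *
w=capture("top")
meas(w,rows=(250,300),cols=(430,490),Z={"white":96},mn=50)
im=w["img"];hsv=cv2.cvtColor(im,cv2.COLOR_RGB2HSV);m=(hsv[...,1]<50)&(hsv[...,2]>190);m[:,:440]=0;m[:,490:]=0;m[:250]=0;m[300:]=0
for st,ce,b in blobs(m,60): print(st,ce,px2w(w,*ce,96))
print(readout.sense()["dq"].round(3)); ctrl.finish_job()
```

```text
[446 258  28  28 604] [459.68874172 271.41059603] [ 519.38478512 -238.95178409   96.        ]
[-0.02   0.013 -0.006  0.001 -0.001  0.   ]
the job is handed in; nothing more can be done
```

The job is done and handed in at about 36.5 s of the 102 s allowed. It gives no verdict, so what follows is from my own measurements.

I moved both jars to the side mat, put the spool on the green pad, and then returned the orange jar and the blue jar to their own coasters. For the orange jar I used the larger orange coaster in the tray, not the small orange disc or the pink one.

| Item | Last measured offset from centre | Allowed | Seen from |
|---|---|---|---|
| Spool on green pad | about 1 mm, lying flat | 12 mm | wrist camera |
| Blue jar on blue coaster | about 1 mm, upright | 11 mm | wrist camera |
| Orange jar on orange coaster | about 2 mm, upright | 11 mm | top camera |

- **Bystanders:** the brass plug and elbow were never touched, and both still appeared in place in the last pictures.
- **Arm:** it was clear of everything when I handed in, and the last force reading was near zero.
- **Disagreements:** wrist-camera positions differed by 1 to 3 mm depending on how the hand was turned, so I averaged them. With the spool gripped, the finger opening read about 48 mm against its 53 mm diameter. I didn't find out why, but it was held level and came down flat.

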